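# Lock the bowl's turntable and put the spare mount rods away

## Robot

A 6-joint arm with a two-finger parallel gripper is mounted at the origin on the work surface. World frame = base frame: x ahead of the robot, y to its left, z up, the work surface at z = 0. Lengths are in mm, angles in degrees, forces in N, time in s.
With the tool pointing down it reaches from about 350 to 850 mm from the base axis. Payload 8.1 kg.
Tool frame: the origin (TCP) lies midway between the tips of the shut fingers; the grasp point (between the pads) lies 19 mm behind it (r.tcp_to_grasp is the distance from the TCP to the grasp point, in mm); z points along the fingers, y is the direction in which the jaws open and shut (so a half turn about z gives the same grasp; the last joint's range is limited). The gripper opens to 85 mm and grips with 20 to 120 N. Pads are 22 mm wide; open, the fingers measure 114 mm over their backs; the gripper's body (76 mm by 85 mm) begins 54 mm behind the grasp point. The pads swing forward as they close: fully open they stand 13 mm farther back than shut.
Start: joints at [-77.258, 7.471, 85.268, -0, 87.261, -4.893], TCP at [181.798, -571.8, 231.292] pointing down, gripper open.
Joint ranges: [-169.43, 169.43], [-51.17, 129.36], [1.28, 143.12], [-76.62, 256.62], [0, 156.53], [-152.29, 152.29]. Speed limits (degrees/s): [136.94, 136.94, 159.86, 180, 180, 180].

## Interface

Orientations are given as [roll, pitch, yaw] about the fixed x, y, z axes, in that order (R = Rz(yaw) Ry(pitch) Rx(roll)).
In Python, from bench import r gives the robot as it stands.
- The arm moves only by the tool jog_arm, never from a script. Its argument "targets" is a list of rows, each a list of 7 numbers: the shift along the tool's x, y, z in m, then the turn, a rotation vector about the tool's x, y, z in rad, then the closure, from 0 (fully open) to 1 (shut). In form: [[dx, dy, dz, wx, wy, wz, claw], ...]. A call has 1 to 5 rows; each row is the pose to reach, as a shift and turn from the pose commanded when the call began, along the tool's axes at that moment; what a row does not reach only later rows make up. A row lasts 1/12 s, in which the tool goes at most 41.7 mm and 7.16 degrees, less where a joint would pass 70% of its speed; a pose out of reach is approached as far as the arm can. A call with a gripper value outside its range is refused whole. The fingers move at their own pace and stop on an object; "newtons" is the grip in N (left out, the last holds). Time passes only in rows, so rows that repeat a pose let the fingers close. It gives the time, the measured TCP pose, the force and the opening at its end, in the units of the state.
- r.sense(): the state, without advancing time (a new reading comes with each control period).
- r.snapshot(name): name is "side" or "top" or "wrist"; returns a dict with "pixels" (384x512x3 uint8, red, green, blue), "fx", "fy", "cx", "cy" (pixels), "dist" ([k1, k2, p1, p2, k3] as OpenCV has them; the pictures are not rectified), "origin" and "attitude" of the camera in the world. Camera axes: x right, y down, z forward; pixel columns grow to the right and rows downward; lengths in mm; the calibration is good to about 2 mm. A picture is of the moment at which its call begins. There is no depth.
- r.hand_in(): hands the job in, once; it reports no verdict.
The state is a dict: "time": time; "joint_pos": joint angles; "qd": joint speeds; "joint_efforts": joint torques, N m; "tool_pos": TCP position; "tcp_rot": TCP orientation; "ft_force": force on the tool from outside, world axes, zero at the start; "wrist_torque": the same for the moment, N m; "finger_gap": finger opening in mm.
Only numpy, scipy, OpenCV 4.12 (cv2) and the standard library are available. Lean on these libraries where they do the work, as an engineer would, in place of code of your own. Each camera call takes 0.05 s, during which the arm holds its last target.

## Task

The bowl on the turntable is ready for viewing: by the black handle, turn the plate until the hole in its orange tab lines up with the hole in the lug below, then push the red-topped locking pin down through both, fully home. Also put all the spare brass mount rods away, each lying flat in the tray made for its length. Keep the bowl standing in the middle of the plate, and leave the doll, the gourd and the archive box where they are.

Things in the scene. Friction and masses are not known exactly. Their poses are not given: they have to be found in the camera images.
- foot: Fixed dark steel foot of the turntable: a round disc of radius 88 mm and 20 mm high with a lug (34 mm wide, 20 mm high, reaching to 129 mm from the centre) along its +x axis. Origin at the centre of its underside on the table; z up. The turntable's axle is the vertical line through this origin.
- lug_hole (a point): Mouth (centre, on the top face, 20 mm above the table) of the 13 mm hole drilled right through the foot's lug, 112 mm from the axle. Fixed; the turning tab passes 2 mm above it.
- turntable (a joint): Angle of the aluminium turning plate (radius 92 mm, from 22 to 34 mm above the table) on the foot, rad, positive anticlockwise from above. 0 = the hole of the orange tab is exactly over the hole of the lug. It starts between -1.2 and -0.4 and can go from -1.6 to 0.6. It turns stiffly (about 0.15 N m) and stays where it is left; there is no stop or click at 0.
- tab_hole (a point): Mouth (centre, on the top face, 34 mm above the table) of the 13 mm hole right through the orange tab (34 mm wide, 12 mm thick) that sticks out of the turning plate, 112 mm from the axle.
- handle_top (a point): Centre of the top of the black upright handle stub on the turning plate: a cylinder of 16 mm diameter standing 36 mm above the plate (from 34 to 70 mm above the table), 72 mm from the axle and 110 degrees anticlockwise of the tab. Pinch it or push it to turn the plate.
- bowl: Terracotta museum bowl, 250 g, standing loose on the middle of the turning plate, 70 mm in diameter, 52 mm high, its rim 86 mm above the table. Origin at the centre of its underside. It turns with the plate.
- pin: Locking pin, 60 g, standing in the pin rest. Origin on its axis at the underside of its round steel collar (24 mm diameter, 4 mm thick); z up along the pin. Below it a steel shaft of 10 mm diameter, 32 mm long, the last 9 mm tapering to 5 mm; above the collar a red round grip, 18 mm diameter, 30 mm high. Fully home, its origin is 34 mm above the table.
- pin_rest: Fixed wooden block, 44 x 44 mm and 34 mm high, with a 13 mm hole from its top in which the pin stands. Origin at the centre of its underside.
- board: Fixed pale blue foam board, 165 x 300 mm and 6 mm thick, under the three trays. Origin at the centre of its underside.
- doll: Small plain doll, 83 mm high, 48 mm wide at the skirt, standing by; leave it alone. Origin at the centre of its underside.
- gourd: Brown gourd, 75 mm high, 76 mm wide, standing by; leave it alone. Origin at the centre of its underside.
- archive_box: Closed pale grey archive box, 84 x 174 mm and 44 mm high, standing by; leave it alone. Origin at the centre of its underside.
- tray_short: Fixed grey tray for the short (32 mm) rods: outside 150 mm along x, 54 mm along y, 10 mm high; walls and floor 3 mm. Origin: centre of its underside, on the board 6 mm above the table; z up. Marks on the floor at x = -35 and +35 mm show rods lying across it, along y, side by side. The three trays swap places from start to start.
- tray_medium: Fixed grey tray for the medium (50 mm) rods: outside 150 mm along x, 72 mm along y, 10 mm high; walls and floor 3 mm. Origin: centre of its underside, on the board 6 mm above the table; z up. Marks on the floor at x = -35 and +35 mm show rods lying across it, along y, side by side. The three trays swap places from start to start.
- tray_long: Fixed grey tray for the long (68 mm) rods: outside 150 mm along x, 90 mm along y, 10 mm high; walls and floor 3 mm. Origin: centre of its underside, on the board 6 mm above the table; z up. Marks on the floor at x = -35 and +35 mm show rods lying across it, along y, side by side. The three trays swap places from start to start.
- rod_short1: One of the short brass mount rods, 14 x 14 mm square and 32 mm long with dark felt ends, 50 g nominally, lying on the table at the start. Origin at its middle (7 mm above what it lies on); its x axis runs along its length. May be absent.
- rod_short2: One of the short brass mount rods, 14 x 14 mm square and 32 mm long with dark felt ends, 50 g nominally, lying on the table at the start. Origin at its middle (7 mm above what it lies on); its x axis runs along its length. May be absent.
- rod_medium1: One of the medium brass mount rods, 14 x 14 mm square and 50 mm long with dark felt ends, 61 g nominally, lying on the table at the start. Origin at its middle (7 mm above what it lies on); its x axis runs along its length. May be absent.
- rod_medium2: One of the medium brass mount rods, 14 x 14 mm square and 50 mm long with dark felt ends, 61 g nominally, lying on the table at the start. Origin at its middle (7 mm above what it lies on); its x axis runs along its length. May be absent.
- rod_long1: One of the long brass mount rods, 14 x 14 mm square and 68 mm long with dark felt ends, 72 g nominally, lying on the table at the start. Origin at its middle (7 mm above what it lies on); its x axis runs along its length. May be absent.
- rod_long2: One of the long brass mount rods, 14 x 14 mm square and 68 mm long with dark felt ends, 72 g nominally, lying on the table at the start. Origin at its middle (7 mm above what it lies on); its x axis runs along its length. May be absent.
There are look-alikes about, which are no part of the job. What is shaped like the rod_medium2 but purple or white is not meant. There is more than one size of the foot; the one meant has the size given above.

How it is judged:
By the outcome, as a careful person would: the job done as asked, in the order asked, and still so for the second after the job is handed in, with the robot touching nothing.
Of rod_short1, rod_short2, rod_medium1, rod_medium2, rod_long1, rod_long2 only 4 to 6 are there at a start; the rules pass over those that are not, and their reading is None.
At some moment in a run one of rod_short1, rod_short2, rod_medium1, rod_medium2, rod_long1, rod_long2 may be knocked a few centimetres aside while the robot is not near it.
It also fails if it takes over 210 s, if anything falls off the work surface, if the arm or the gripper's body presses on something with over 40 N, if the wrist force passes 120 N, or if a joint passes its speed limit or range.

## Working session

There is one attempt and no reset: what is moved stays moved. The work goes in short steps, Python scripts to look and compute and a tool call to move; the robot and the scene stay as the last step left them, time stands still between calls to the robot, and variables do not carry over. Pictures are saved under pics/ and viewed, and the job is handed in when it is done.

Besides the shell and the picture viewer there is one more tool, called after "Request:" as name(argument=value, ...), one argument or row to a line, values as JSON. jog_arm: Moves the arm, as the interface text tells. Its arguments: {"type":"object","properties":{"targets":{"type":"array","items":{"type":"array","items":{"type":"number"}}},"newtons":{"type":"number"}},"required":["targets"]}

```bash
ls -la; mkdir -p pics
cat > h.py <<'E'
import numpy as np, cv2
from bench import r
def snap(n,f=None):
    s=r.snapshot(n)
    if f: cv2.imwrite('pics/'+f,cv2.cvtColor(s['pixels'],cv2.COLOR_RGB2BGR))
    return s
E
python3 - <<'E'
from h import *
for n in ['side','top','wrist']:
    s=snap(n,n+'0.png'); print(n,{k:np.round(v,3).tolist() if k!='pixels' else v.shape for k,v in s.items()})
print(r.sense())
E
```

```text
total 12
drwxr-xr-x  3 agent agent 4096 Dec  7 14:58 .
drwxr-xr-x 23 root  root  4096 Dec  7 14:58 ..
drwxr-xr-x  2 agent agent 4096 Dec  7 14:58 pics
side {'pixels': (384, 512, 3), 'fx': 431.078, 'fy': 431.078, 'cx': 251.157, 'cy': 190.81, 'dist': [-0.051, 0.0, 0.0, 0.0, 0.0], 'origin': [453.584, -795.466, 935.627], 'attitude': [-132.428, -0.202, -8.615]}
top {'pixels': (384, 512, 3), 'fx': 492.35, 'fy': 492.35, 'cx': 260.287, 'cy': 181.596, 'dist': [-0.069, 0.0, 0.0, 0.0, 0.0], 'origin': [240.55, 116.843, 1770.821], 'attitude': [-168.223, 0.134, -94.141]}
wrist {'pixels': (384, 512, 3), 'fx': 304.596, 'fy': 304.596, 'cx': 255.128, 'cy': 195.759, 'dist': [-0.084, 0.0, 0.0, 0.0, 0.0], 'origin': [247.606, -550.94, 372.656], 'attitude': [164.16, 0.087, -72.347]}
{'time': 0.15, 'joint_pos': array([-7.72584297e+01,  7.50691646e+00,  8.53157184e+01,  1.63850855e-04,
        8.72601125e+01, -4.89253881e+00]), 'qd': array([ 0.00929514, -0.07299666, -0.1062998 ,  0.07032958, -0.1275352 ,
       -0.01248439]), 'joint_efforts': array([ 3.12247776e-04, -5.70062971e+01, -5.01159811e+01, -2.24448322e-04,
        9.58354241e-03, -1.56105219e-06]), 'tool_pos': array([ 181.69685092, -571.38624089,  230.45977389]), 'tcp_rot': array([-1.79917568e+02, -7.22034371e-03,  1.76340960e+01]), 'ft_force': array([1.17518227, 0.19196989, 0.02853017]), 'wrist_torque': array([-0.00613348, -0.00832361,  0.02550695]), 'finger_gap': 85.5673667281221}
```

View pics/side0.png

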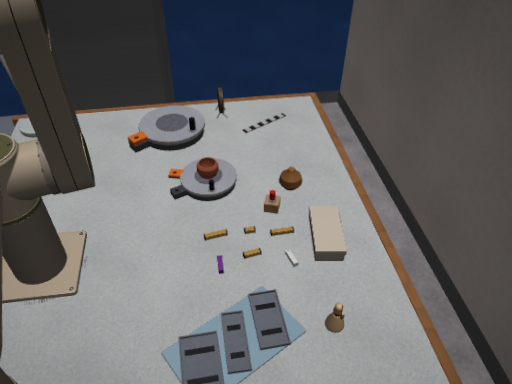

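View pics/top0.png

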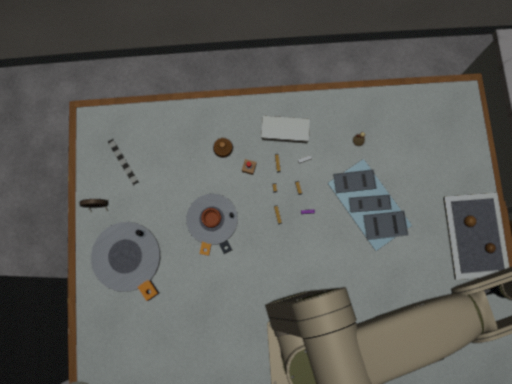

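View pics/wrist0.png

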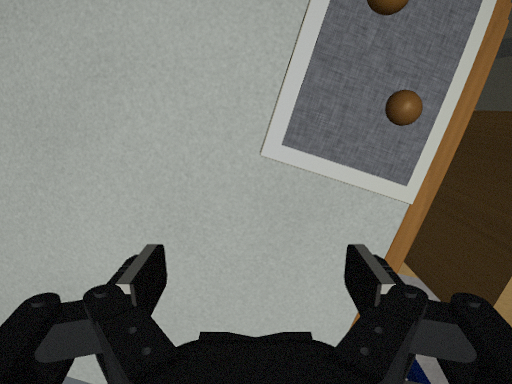

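Candidates:
- Turntable: the small foot in the side view at (208,178) with the bowl, versus a bigger look-alike at (172,125).
- Rods: brass at side (216,234), (250,230), (252,253), (282,231), versus the purple look-alike (220,264) and the white one (292,258).
- Pin: red top at (272,195).

I'll measure these and crop close.

```bash
cat >> h.py <<'E'
from scipy.spatial.transform import Rotation as Ro
def K(s): return np.array([[s['fx'],0,s['cx']],[0,s['fy'],s['cy']],[0,0,1.]])
def ray(s,uv):
    uv=np.array(uv,float).reshape(-1,1,2)
    n=cv2.undistortPoints(uv,K(s),np.array(s['dist'],float)).reshape(-1,2)
    d=np.c_[n,np.ones(len(n))]@Ro.from_euler('xyz',s['attitude'],degrees=True).as_matrix().T
    return np.array(s['origin'],float),d
def onz(s,uv,z):
    o,d=ray(s,uv); t=(z-o[2])/d[:,2:3]; return (o+t*d)
def proj(s,P):
    R=Ro.from_euler('xyz',s['attitude'],degrees=True).as_matrix()
    P=(np.array(P,float).reshape(-1,3)-s['origin'])@R
    return cv2.projectPoints(P,np.zeros(3),np.zeros(3),K(s),np.array(s['dist'],float))[0].reshape(-1,2)
def tri(s1,uv1,s2,uv2):
    o1,d1=ray(s1,uv1);o2,d2=ray(s2,uv2)
    d1=d1[0]/np.linalg.norm(d1);d2=d2[0]/np.linalg.norm(d2)
    A=np.c_[d1,-d2];t=np.linalg.lstsq(A,o2-o1,rcond=None)[0]
    p,q=o1+t[0]*d1,o2+t[1]*d2
    return (p+q)/2,np.linalg.norm(p-q)
def crop(s,f,u0,v0,w,h,k=4):
    im=s['pixels'][v0:v0+h,u0:u0+w][:,:,::-1]
    cv2.imwrite('pics/'+f,cv2.resize(im,None,fx=k,fy=k,interpolation=cv2.INTER_CUBIC))
E
python3 - <<'E'
from h import *
t=snap('top');s=snap('side')
crop(t,'tc.png',180,110,240,150,3)
crop(s,'sc.png',150,140,190,145,4)
E
```

```text
(no output)
```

View pics/tc.png

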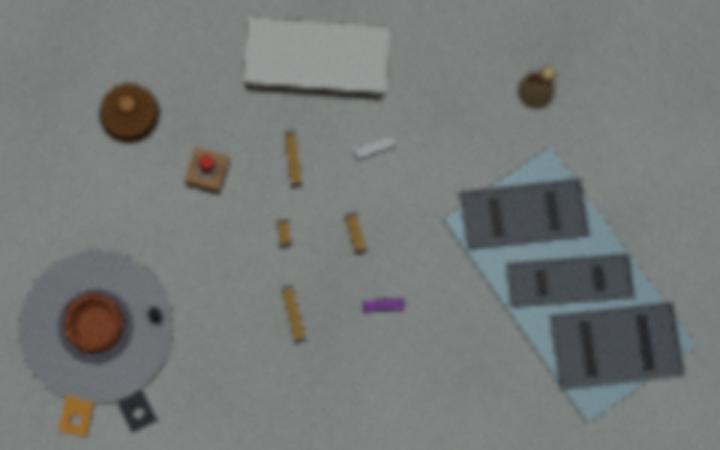

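View pics/sc.png

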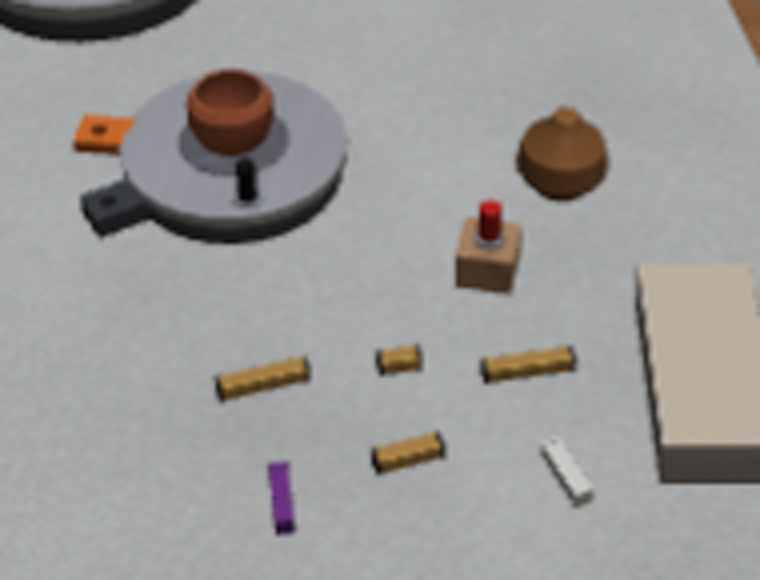

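The crops confirm the choices: bowl turntable with an orange tab at top (205,248), dark lug at (226,247) and handle at (232,215). The pin is at (249,164). There are four brass rods: two long, one short and one medium. Now world positions.

Run:
```python
from h import *
t=snap('top');s=snap('side')
C=lambda u,v:(180+u/3,110+v/3)
D=lambda u,v:(150+u/4,140+v/4)
print('plate c',onz(t,C(96,326),34))
print('tabhole',tri(t,C(75,420),s,D(100,130)), onz(t,C(75,420),34),onz(s,D(100,130),34))
print('lughole',tri(t,C(138,413),s,D(108,203)),onz(t,C(138,413),20),onz(s,D(108,203),20))
print('handle top',tri(t,C(155,314),s,D(246,161)),onz(t,C(155,315),70))
print('pin top',tri(t,C(207,161),s,D(490,205)),onz(t,C(207,161),68),onz(s,D(490,206),68))
print('rest top',onz(t,C(208,168),34))
for n,st in (('t',t),('s',s)):
    hsv=cv2.cvtColor(st['pixels'],cv2.COLOR_RGB2HSV)
    m=cv2.inRange(hsv,(12,90,60),(28,255,255))
    cs=cv2.findContours(m,cv2.RETR_EXTERNAL,cv2.CHAIN_APPROX_NONE)[0]
    for c in cs:
        if cv2.contourArea(c)>8:
            P=onz(st,c.reshape(-1,2).astype(float),12)[:,:2].astype(np.float32)
            rc=cv2.minAreaRect(P); b=cv2.boxPoints(rc)
            e=b[1]-b[0] if np.linalg.norm(b[1]-b[0])>np.linalg.norm(b[2]-b[1]) else b[2]-b[1]
            print(n,cv2.boundingRect(c),np.round(rc[0]),np.round(rc[1]),'ang',round(np.degrees(np.arctan2(e[1],e[0]))))
# trays
for nm,q in (('A',[(460,190),(580,180),(590,236),(470,248)]),('B',[(507,264),(630,255),(634,298),(514,307)]),('C',[(551,316),(673,302),(685,375),(563,389)])):
    P=onz(t,[C(*x) for x in q],16)[:,:2]; print(nm,P.mean(0).round(),[np.linalg.norm(P[i]-P[i-1]).round() for i in range(4)],np.degrees(np.arctan2(*(P[1]-P[0])[::-1])).round(1))
```

```text
plate c [[480.32859367 275.5174422   34.        ]]
tabhole (array([372.01261946, 306.3820292 ,  31.04216053]), np.float64(0.6210561479311455)) [[371.48164194 306.01125686  34.        ]] [[372.5817219  302.85861051  34.        ]]
lughole (array([375.60020889, 233.06144241,  16.3142711 ]), np.float64(0.34831098754671946)) [[375.48878698 232.84464334  20.        ]] [[375.74332963 228.89486744  20.        ]]
handle top (array([484.88483911, 203.06020493,  71.93334911]), np.float64(1.4293831552766858)) [[483.27547149 203.15651853  70.        ]]
pin top (array([661.94484877, 130.51864149,  69.00021861]), np.float64(1.3959424152845448)) [[662.91203913 130.53342528  68.        ]] [[661.26175006 130.31782054  68.        ]]
rest top [[662.56176712 130.18829592  34.        ]]
t (138, 280, 20, 21) [249. 518.] [61. 50.] ang 30
t (489, 244, 6, 7) [ 306. -720.] [19. 22.] ang -9
t (200, 242, 11, 13) [379. 309.] [34. 42.] ang -14
t (466, 216, 10, 10) [ 408. -658.] [35. 30.] ang 39
t (275, 206, 6, 17) [483.  42.] [60. 11.] ang 9
t (273, 184, 4, 7) [583.  45.] [24. 10.] ang 7
t (296, 182, 5, 12) [575. 
[... 522 characters left out ...]
g 2
s (245, 227, 10, 6) [579.  40.] [20. 26.] ang -8
s (264, 195, 16, 18) [661. 137.] [72. 43.] ang 72
s (169, 169, 14, 9) [370. 329.] [38. 40.] ang -25
s (280, 167, 21, 21) [751. 249.] [66. 93.] ang -67
s (129, 132, 19, 11) [237. 558.] [58. 47.] ang 32
s (12, 115, 17, 9) [-242.  766.] [62. 53.] ang 45
s (75, 100, 143, 14) [264. 773.] [575.  27.] ang 0
s (223, 93, 239, 291) [772. 153.] [1256.  395.] ang 90
A [ 582. -250.] [np.float64(73.0), np.float64(148.0), np.float64(70.0), np.float64(147.0)] -89.3
B [ 496. -297.] [np.float64(53.0), np.float64(151.0), np.float64(53.0), np.float64(146.0)] -90.0
C [ 414. -344.] [np.float64(88.0), np.float64(150.0), np.float64(89.0), np.float64(148.0)] -87.8
```

```bash
cat >> h.py <<'E'
import sys
def to(x,y,z,yaw):
    q=r.sense(); R=Ro.from_euler('xyz',q['tcp_rot'],degrees=True)
    d=R.inv().apply(np.array([x,y,z])-q['tool_pos'])/1000
    w=(R.inv()*Ro.from_euler('xyz',[180,0,yaw],degrees=True)).as_rotvec()
    print('d',d.round(4).tolist(),'w',w.round(3).tolist(),'| t%.1f'%q['time'],q['tool_pos'].round(1).tolist(),q['tcp_rot'].round(2).tolist(),'F',q['ft_force'].round(1).tolist(),'gap %.1f'%q['finger_gap'])
E
cat > to.sh <<'E'
python3 -c "from h import *; to($1,$2,$3,$4)"
E
chmod +x to.sh; ./to.sh 420 -350 280 60
```

```text
d [0.2942, -0.1391, -0.0489] w [-0.0, -0.0, -0.739] | t0.3 [181.8, -571.7, 231.1] [-179.98, -0.0, 17.64] F [-0.0, 0.1, -0.3] gap 85.3
```

Request:
jog_arm(
  targets=[
    [0.294,-0.139,-0.05,0,0,-0.6,0],
    [0.294,-0.139,-0.05,0,0,-0.6,0],
    [0.294,-0.139,-0.05,0,0,-0.6,0],
    [0.294,-0.139,-0.05,0,0,-0.6,0],
    [0.294,-0.139,-0.05,0,0,-0.6,0],
  ],
)

```text
time: 0.77
tool_pos: [333.5, -430.1, 263.4]
tcp_rot: [180.0, 0.0, 52.4]
ft_force: [1.4, -0.5, 0.4]
finger_gap: 85.2
```

```bash
./to.sh 530 -20 280 90;./to.sh 530 -20 280 90
```

```text
d [0.4447, -0.0949, -0.0167] w [0.0, 0.0, -0.657] | t0.8 [333.5, -430.1, 263.4] [179.98, 0.0, 52.35] F [1.4, -0.5, 0.4] gap 85.2
d [0.4447, -0.0949, -0.0167] w [0.0, 0.0, -0.657] | t0.8 [333.5, -430.1, 263.4] [179.98, 0.0, 52.35] F [1.4, -0.5, 0.4] gap 85.2
```

Request:
jog_arm(
  targets=[
    [0.4,-0.09,-0.02,0,0,-0.6,0],
    [0.4,-0.09,-0.02,0,0,-0.6,0],
    [0.4,-0.09,-0.02,0,0,-0.6,0],
    [0.4,-0.09,-0.02,0,0,-0.6,0],
    [0.4,-0.09,-0.02,0,0,-0.6,0],
  ],
)

```text
time: 1.18
tool_pos: [421.9, -241.5, 273.4]
tcp_rot: [180.0, 0.0, 86.8]
ft_force: [0.0, 0.2, 0.1]
finger_gap: 85.5
```

```bash
./to.sh 530 0 280 90
```

```text
d [0.2472, 0.0942, -0.0066] w [0.001, 0.0, -0.057] | t1.2 [421.9, -241.5, 273.4] [179.97, 0.02, 86.76] F [0.0, 0.2, 0.1] gap 85.5
```

Request:
jog_arm(
  targets=[
    [0.25,0.095,-0.01,0,0,-0.05,0],
    [0.25,0.095,-0.01,0,0,-0.05,0],
    [0.25,0.095,-0.01,0,0,-0.05,0],
    [0.25,0.095,-0.01,0,0,-0.05,0],
    [0.25,0.095,-0.01,0,0,-0.05,0],
  ],
)

```text
time: 1.6
tool_pos: [508.0, -51.7, 281.3]
tcp_rot: [180.0, 0.0, 89.3]
ft_force: [0.8, -0.6, 0.5]
finger_gap: 85.2
```

```bash
./to.sh 465 170 320 90
```

```text
d [0.2212, -0.0458, -0.0388] w [0.001, 0.0, -0.013] | t1.6 [508.0, -51.7, 281.3] [179.96, 0.01, 89.26] F [0.8, -0.6, 0.5] gap 85.2
```

Request:
jog_arm(
  targets=[
    [0.2,-0.04,-0.04,0,0,-0.01,0],
    [0.2,-0.04,-0.04,0,0,-0.01,0],
    [0.2,-0.04,-0.04,0,0,-0.01,0],
    [0.2,-0.04,-0.04,0,0,-0.01,0],
    [0.2,-0.04,-0.04,0,0,-0.01,0],
  ],
)

```text
time: 2.02
tool_pos: [469.4, 148.6, 321.5]
tcp_rot: [180.0, -0.0, 89.8]
ft_force: [1.7, 0.3, -0.4]
finger_gap: 85.9
```

```bash
python3 -c "
from h import *
snap('wrist','w1.png');snap('top','t1.png')"; ./to.sh 465 170 320 90
```

```text
d [0.0179, -0.0042, 0.0028] w [0.002, -0.003, 0.004] | t2.1 [469.2, 152.1, 322.7] [179.86, -0.16, 90.21] F [-0.2, -0.8, -0.8] gap 85.7
```

View pics/w1.png

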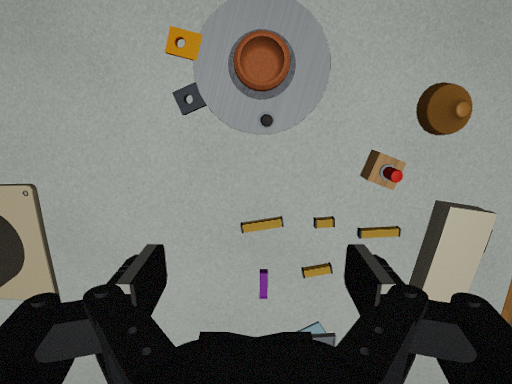

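View pics/t1.png

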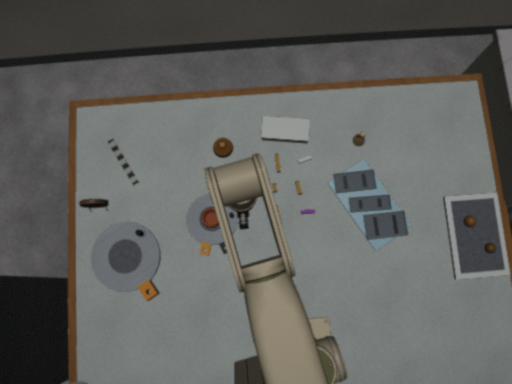

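The wrist picture shows the turntable: plate centre (262,62), tab hole (181,43), lug hole (189,99), handle (266,120), pin (395,175). The four brass rods are at (262,225), (324,222), (317,270) and (379,231). The top view with the arm moved shows no further rods.

Run:
```python
from h import *
w=snap('wrist');p=w['pixels']
crop(w,'w1c.png',150,0,200,150,4)
hsv=cv2.cvtColor(p,cv2.COLOR_RGB2HSV)
m=cv2.inRange(hsv,(12,110,60),(28,255,255))
cs=cv2.findContours(m,cv2.RETR_EXTERNAL,cv2.CHAIN_APPROX_NONE)[0]
for c in cs:
    if cv2.contourArea(c)>60:
        P=onz(w,c.reshape(-1,2).astype(float),14)[:,:2].astype(np.float32)
        rc=cv2.minAreaRect(P); b=cv2.boxPoints(rc)
        e=b[1]-b[0] if np.linalg.norm(b[1]-b[0])>np.linalg.norm(b[2]-b[1]) else b[2]-b[1]
        print(cv2.boundingRect(c),rc[0],np.round(rc[1]),'ang',np.degrees(np.arctan2(e[1],e[0])).round(1))
```

```text
(500, 274, 12, 49) (938.4627685546875, -107.05572509765625) [ 23. 109.] ang -72.7
(303, 266, 27, 14) (571.655029296875, -38.796627044677734) [44. 19.] ang 10.4
(359, 230, 39, 11) (669.8089599609375, 28.863941192626953) [64. 17.] ang 2.7
(315, 220, 17, 10) (578.692626953125, 46.630210876464844) [15. 26.] ang -0.1
(241, 220, 41, 15) (479.09600830078125, 42.78241729736328) [63. 16.] ang 9.5
(360, 155, 44, 38) (662.9456176757812, 130.71621704101562) [44. 58.] ang -20.3
(425, 88, 46, 51) (756.570556640625, 222.90701293945312) [71. 71.] ang 47.6
(166, 29, 35, 34) (370.1724548339844, 308.5039978027344) [36. 45.] ang -16.3
```

View pics/w1c.png

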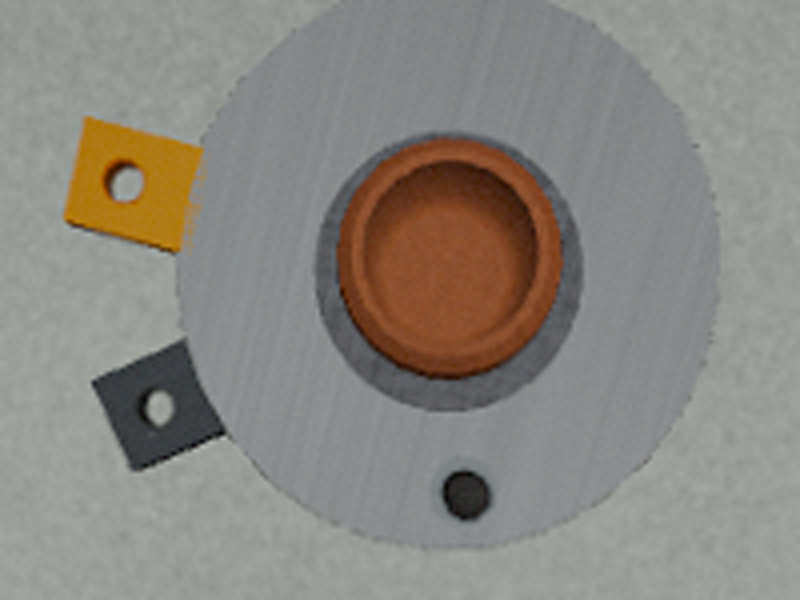

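```bash
python3 - <<'E'
from h import *
w=snap('wrist');s=snap('side')
C=lambda u,v:(150+u/4,v/4)
tab=onz(w,C(125,181),34)[0];lug=onz(w,C(157,407),20)[0];h=onz(w,C(468,495),70)[0]
hsv=cv2.cvtColor(w['pixels'],cv2.COLOR_RGB2HSV)
# plate rim points: cast from plate mask boundary
pl=[onz(w,C(*q),34)[0] for q in [(200,140),(177,265),(250,455),(460,548),(600,505),(718,260),(640,70)]]
P=np.array(pl)[:,:2]; A=np.c_[2*P,np.ones(len(P))];x=np.linalg.lstsq(A,(P**2).sum(1),rcond=None)[0]
c=x[:2];print('c',c,'R',np.sqrt(x[2]+c@c), np.hypot(*(P-c).T).round(1))
# better centre from lug hole: 
for n,q in (('tab',tab),('lug',lug),('h',h)): print(n,q.round(1),np.hypot(*(q[:2]-c)).round(1),np.degrees(np.arctan2(*(q[:2]-c)[::-1])).round(1))
print('pin top',onz(w,(396.5,175.5),68))
E
./to.sh 482 203 200 90
```

```text
c [478.84109505 271.83905088] R 90.5925495762697 [92.  90.3 89.3 90.2 92.1 90.4 89.8]
tab [372.2 302.4  34. ] 110.9 164.0
lug [377.  229.9  20. ] 110.1 -157.6
h [484.9 201.4  70. ] 70.7 -85.1
pin top [[661.37593426 134.98963784  68.        ]]
d [0.0565, 0.0118, 0.1207] w [0.0, 0.001, -0.002] | t2.3 [470.1, 146.6, 320.8] [180.0, 0.03, 89.89] F [0.0, -0.4, -0.0] gap 85.1
```

Request:
jog_arm(
  targets=[
    [0.057,0.013,0.12,0,0,0,0.3],
    [0.057,0.013,0.12,0,0,0,0.3],
    [0.057,0.013,0.12,0,0,0,0.3],
    [0.057,0.013,0.12,0,0,0,0.3],
    [0.057,0.013,0.12,0,0,0,0.3],
  ],
  newtons=40,
)

```text
time: 2.68
tool_pos: [481.3, 202.0, 196.5]
tcp_rot: [-179.6, 0.1, 89.8]
ft_force: [0.3, 0.1, 0.1]
finger_gap: 59.7
```

```bash
./to.sh 484 202.5 110 90; python3 -c "
from h import *
snap('wrist','w2.png');snap('side','s2.png')"
```

```text
d [0.0007, 0.0034, 0.0865] w [-0.008, 0.003, -0.004] | t2.7 [481.3, 202.0, 196.5] [-179.56, 0.15, 89.77] F [0.3, 0.1, 0.1] gap 59.7
```

View pics/w2.png

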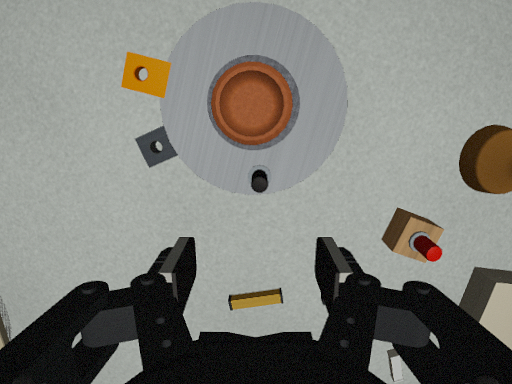

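Request:
jog_arm(
  targets=[
    [0.0,0.003,0.086,0,0,0,0.3],
    [0.0,0.003,0.086,0,0,0,0.3],
    [0.0,0.003,0.086,0,0,0,0.3],
    [0.0,0.003,0.086,0,0,0,0.3],
    [0.0,0.003,0.086,0,0,0,0.3],
  ],
)

```text
time: 3.2
tool_pos: [488.2, 203.4, 118.2]
tcp_rot: [179.8, -0.1, 89.8]
ft_force: [0.5, 0.4, 1.0]
finger_gap: 59.5
```

```bash
./to.sh 484 202.5 42 90; python3 -c "
from h import *
w=snap('wrist','w3.png')
print(proj(w,[[484,202.5,70]]), onz(w,[[266,228]],70))"
```

```text
d [-0.001, -0.0044, 0.0762] w [0.003, -0.001, -0.004] | t3.2 [488.2, 203.4, 118.2] [179.8, -0.05, 89.77] F [0.5, 0.4, 1.0] gap 59.5
[[248.67625118 218.46535978]] [[495.55835597 195.6429646   70.        ]]
```

View pics/w3.png

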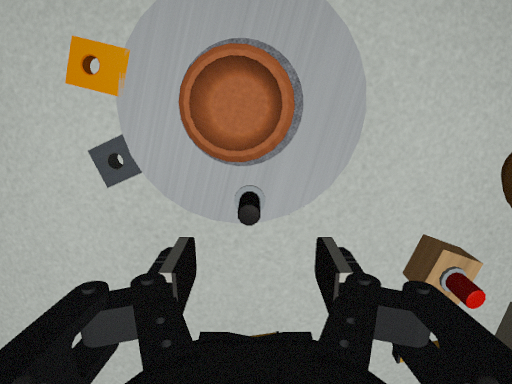

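Request:
jog_arm(
  targets=[
    [0.001,-0.003,0.04,0,0,0,0.3],
    [0.001,-0.0035,0.076,0,0,0,0.3],
    [0.001,-0.0035,0.076,0,0,0,0.3],
    [0.001,-0.0035,0.076,0,0,0,0.3],
    [0.001,-0.0035,0.076,0,0,0,0.3],
  ],
)

```text
time: 3.67
tool_pos: [485.1, 205.2, 42.3]
tcp_rot: [179.8, -0.1, 89.8]
ft_force: [0.2, -1.0, 1.0]
finger_gap: 59.7
```

```bash
./to.sh 484 203 42 90; python3 -c "
from h import *
w=snap('wrist','w4.png');print(proj(w,[[484,202.5,70]]))"
```

```text
d [-0.0023, -0.0011, 0.0003] w [0.004, -0.001, -0.003] | t3.7 [485.1, 205.2, 42.3] [179.78, -0.07, 89.83] F [0.2, -1.0, 1.0] gap 59.7
[[252.97021635 283.14724575]]
```

View pics/w4.png

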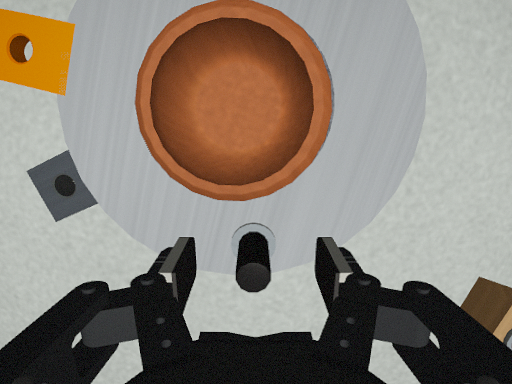

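The handle stands between the pads (top at (253,279)). I'll close on it.

Request:
jog_arm(
  targets=[
    [-0.001,-0.001,0.0,0,0,0,0.6],
    [-0.001,-0.001,0.0,0,0,0,0.8],
    [-0.001,-0.001,0.0,0,0,0,1],
    [-0.001,-0.001,0.0,0,0,0,1],
    [-0.001,-0.001,0.0,0,0,0,1],
  ],
  newtons=40,
)

```text
time: 4.13
tool_pos: [482.8, 203.8, 40.3]
tcp_rot: [179.9, -0.0, 89.8]
ft_force: [-2.1, -0.8, 6.3]
finger_gap: 14.9
```

```bash
./to.sh 484 203 42 90; python3 -c "
from h import *
w=snap('wrist','w5.png')"
```

```text
d [-0.0008, 0.0012, -0.0017] w [0.002, -0.0, -0.003] | t4.1 [482.8, 203.8, 40.3] [179.88, -0.02, 89.83] F [-2.1, -0.8, 6.3] gap 14.9
```

View pics/w5.png

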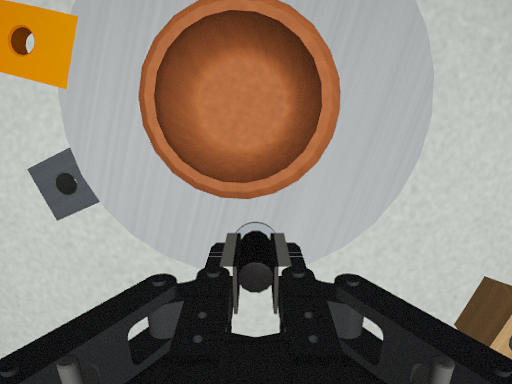

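Gripped (gap 15 mm). I'll turn along the arc about the axle, 15° in this call.

Request:
jog_arm(
  targets=[
    [0.0003,0.0037,-0.001,0,0,-0.052,1],
    [0.0008,0.0075,-0.001,0,0,-0.105,1],
    [0.0015,0.0111,-0.001,0,0,-0.157,1],
    [0.0024,0.0148,-0.001,0,0,-0.209,1],
    [0.0035,0.0184,-0.001,0,0,-0.262,1],
  ],
)

```text
time: 4.6
tool_pos: [500.7, 207.2, 40.3]
tcp_rot: [180.0, -0.0, 105.0]
ft_force: [0.2, 0.6, 0.9]
finger_gap: 14.5
```

```bash
./to.sh 501 206 42 105; python3 -c "
from h import *
w=snap('wrist','w6.png')"
```

```text
d [-0.0012, -0.0, -0.0017] w [0.001, -0.0, -0.001] | t4.6 [500.7, 207.2, 40.3] [179.97, -0.0, 104.97] F [0.2, 0.6, 0.9] gap 14.5
```

View pics/w6.png

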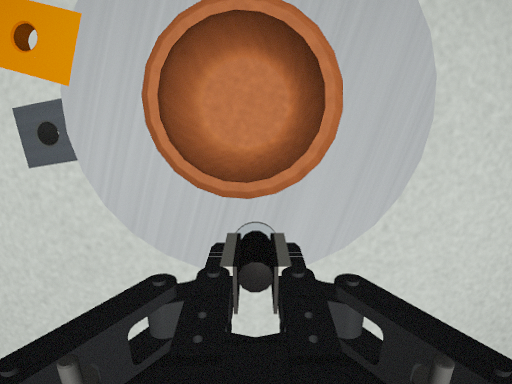

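The plate turns with the tool, and the tab-lug gap has shrunk (holes at (27,37) and (47,133)). Repeat.

Request:
jog_arm(
  targets=[
    [0.0003,0.0037,-0.001,0,0,-0.052,1],
    [0.0008,0.0075,-0.001,0,0,-0.105,1],
    [0.0015,0.0111,-0.001,0,0,-0.157,1],
    [0.0024,0.0148,-0.001,0,0,-0.209,1],
    [0.0035,0.0184,-0.001,0,0,-0.262,1],
  ],
)

```text
time: 5.07
tool_pos: [517.2, 214.8, 40.4]
tcp_rot: [-180.0, 0.0, 119.9]
ft_force: [2.8, 0.1, -4.5]
finger_gap: 14.3
```

Run:
```python
from h import *
w=snap('wrist','w7.png')
crop(w,'w7c.png',0,0,150,150,5)
to(501,206,42,120)
```

```text
d [0.0005, -0.019, -0.0016] w [0.0, 0.0, 0.002] | t5.1 [517.7, 215.2, 40.4] [179.98, 0.02, 120.12] F [5.6, 0.3, -6.7] gap 14.9
```

View pics/w7c.png

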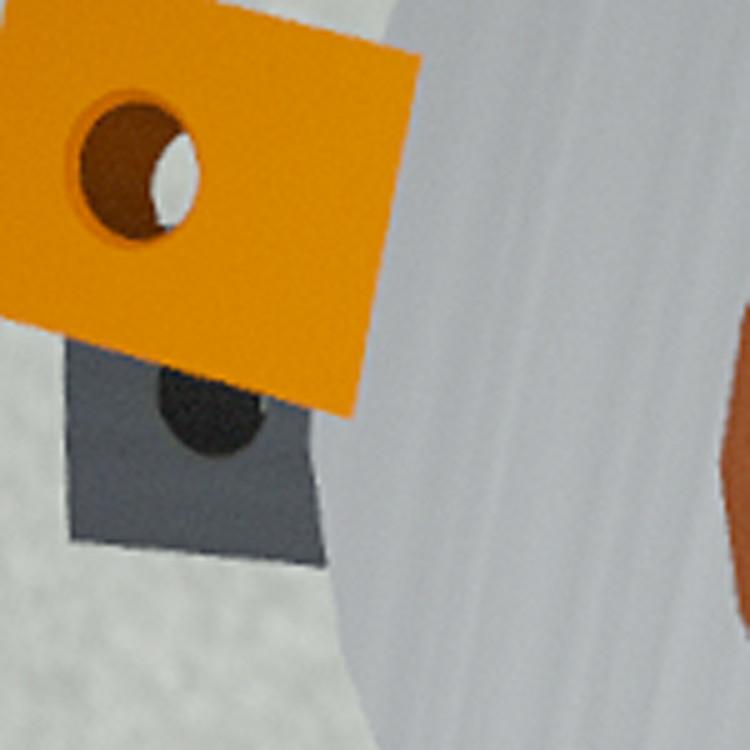

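Run:
```python
from h import *
w=snap('wrist')
f=lambda P,z:onz(w,[(u/5,v/5) for u,v in P],z)
a=f([(0,318),(352,416)],34);b=f([(70,540),(325,566)],20)
an=lambda d:np.degrees(np.arctan2(d[1],d[0]))
print(an(a[0]-a[1]),an(b[0]-b[1]))
t=f([(133,167)],34)[0];l=f([(213,395)],20)[0];print(t,l)
c=np.array([479.5,274]);print(an(t[:2]-c),an(l[:2]-c))
```

```text
-167.06219125231345 -157.30199738504635
[369.78062756 252.96896172  34.        ] [376.52810756 233.76160654  20.        ]
-169.14914390323676 -158.65590066661676
```

Request:
jog_arm(
  targets=[
    [0.0002,0.0025,-0.001,0,0,-0.035,1],
    [0.0005,0.005,-0.001,0,0,-0.07,1],
    [0.0012,0.0099,-0.001,0,0,-0.14,1],
    [0.0012,0.0099,-0.001,0,0,-0.14,1],
    [0.0012,0.0099,-0.001,0,0,-0.14,1],
  ],
)

```text
time: 5.58
tool_pos: [525.1, 220.6, 40.4]
tcp_rot: [-180.0, 0.0, 127.7]
ft_force: [8.3, 0.9, -13.7]
finger_gap: 14.5
```

Run:
```python
from h import *
w=snap('wrist','w8.png')
crop(w,'w8c.png',0,0,150,110,5)
to(501,206,42,128)
```

```text
d [0.0032, -0.028, -0.0016] w [-0.0, 0.0, -0.005] | t5.6 [525.1, 220.6, 40.4] [-179.98, 0.02, 127.72] F [10.2, 0.9, -14.3] gap 15.2
```

View pics/w8c.png

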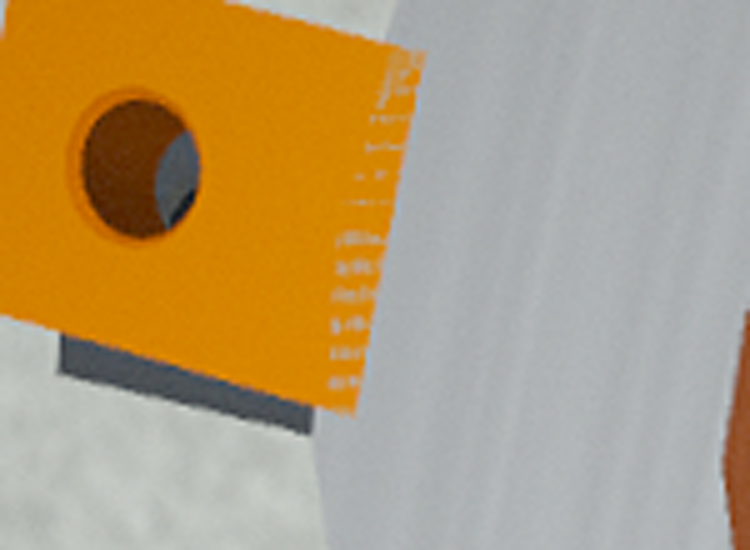

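Run:
```python
from h import *
w=snap('wrist')
f=lambda P,z:onz(w,[(u/5,v/5) for u,v in P],z)
a=f([(0,316),(355,414)],34);b=f([(60,373),(310,434)],20)
an=lambda d:np.degrees(np.arctan2(d[1],d[0]))
print(an(a[0]-a[1]),an(b[0]-b[1]))
n=np.array([-(a[0]-a[1])[1],(a[0]-a[1])[0]]);n/=np.linalg.norm(n)
print('edge offset',[(q[:2]-a[0][:2])@n for q in b])
```

```text
-159.3540140984272 -157.59120357376082
edge offset [np.float64(5.400080661952532), np.float64(4.487065081052587)]
```

Request:
jog_arm(
  targets=[
    [0.0001,0.0015,0.001,0,0,-0.02,1],
    [0.0002,0.0028,0.002,0,0,-0.039,1],
    [0.0002,0.0028,0.002,0,0,-0.039,1],
    [0.0002,0.0028,0.002,0,0,-0.039,1],
  ],
)

```text
time: 6.02
tool_pos: [528.0, 223.2, 40.4]
tcp_rot: [179.9, 0.0, 130.1]
ft_force: [5.3, 0.1, -2.7]
finger_gap: 14.5
```

Run:
```python
from h import *
w=snap('wrist','w9.png')
crop(w,'w9c.png',0,0,150,110,5)
to(501,206,42,128)
```

```text
d [0.0043, -0.0317, -0.0017] w [0.002, 0.001, 0.036] | t6.1 [528.1, 223.2, 40.4] [179.9, 0.05, 130.05] F [6.1, 0.4, -3.1] gap 14.5
```

View pics/w9c.png

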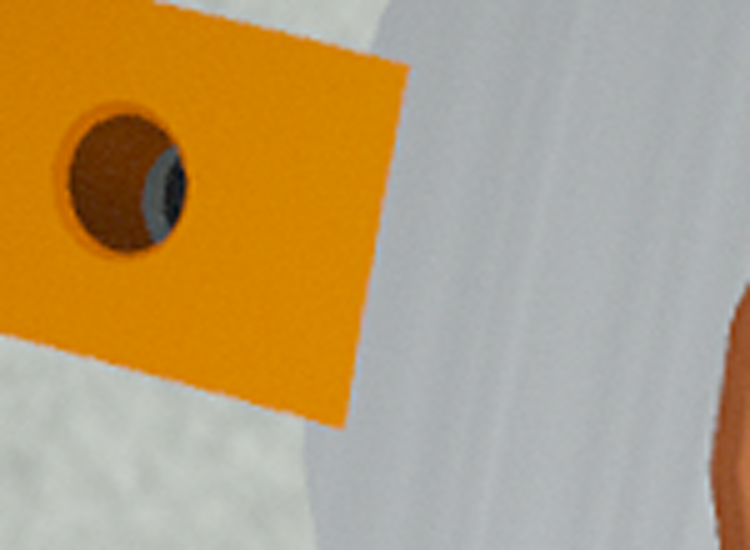

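Request:
jog_arm(
  targets=[
    [0,0,0,0,0,0,0.5],
    [0,0,0,0,0,0,0.5],
    [0,0,-0.03,0,0,0,0.5],
    [0,0,-0.06,0,0,0,0.5],
    [0,0,-0.1,0,0,0,0.5],
  ],
)

```text
time: 6.48
tool_pos: [524.5, 222.4, 138.1]
tcp_rot: [-179.7, -0.2, 130.1]
ft_force: [0.5, 0.6, 0.0]
finger_gap: 42.7
```

```bash
./to.sh 419 178 120 130
```

```text
d [0.0339, -0.1092, 0.0188] w [-0.006, -0.003, 0.002] | t6.5 [524.5, 222.4, 138.1] [-179.66, -0.15, 130.1] F [0.5, 0.6, 0.0] gap 42.7
```

Request:
jog_arm(
  targets=[
    [0.034,-0.109,0.0,0,0,0,0.5],
    [0.034,-0.109,0.0,0,0,0,0.5],
    [0.034,-0.109,0.0,0,0,0,0.5],
    [0.034,-0.109,0.055,0,0,0,0.5],
    [0.034,-0.109,0.055,0,0,0,0.5],
  ],
)

```text
time: 6.9
tool_pos: [420.1, 178.4, 83.9]
tcp_rot: [179.9, 0.0, 130.1]
ft_force: [-1.1, -0.4, -0.9]
finger_gap: 42.8
```

Request:
jog_arm(
  targets=[
    [0,0,0,0,0,0,0.5],
    [0,0,0,0,0,0,0.5],
  ],
)

```text
time: 7.07
tool_pos: [420.9, 178.7, 84.6]
tcp_rot: [-179.9, -0.1, 130.1]
ft_force: [0.4, 0.0, 1.5]
finger_gap: 42.6
```

Run:
```python
from h import *
w=snap('wrist','w10.png')
u=proj(w,[[375,231,34]])[0];print(u)
u=u.astype(int);crop(w,'w10c.png',max(0,u[0]-60),max(0,u[1]-50),120,100,6);print(max(0,u[0]-60),max(0,u[1]-50))
to(419,178,80,130)
```

```text
[253.51504813 108.85391803]
193 58
d [0.0012, -0.003, 0.0055] w [-0.0, -0.0, 0.002] | t7.1 [422.1, 179.0, 85.5] [-179.99, -0.01, 130.11] F [0.5, 0.5, 0.5] gap 42.3
```

View pics/w10c.png

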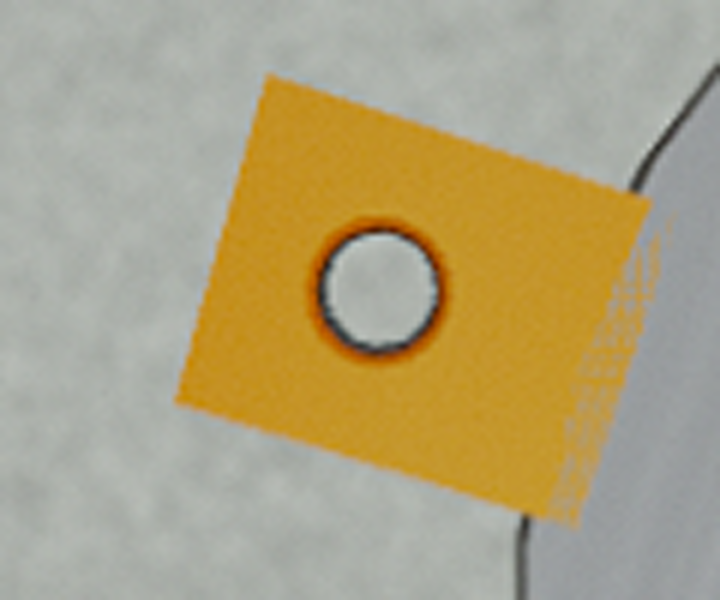

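View pics/w10.png

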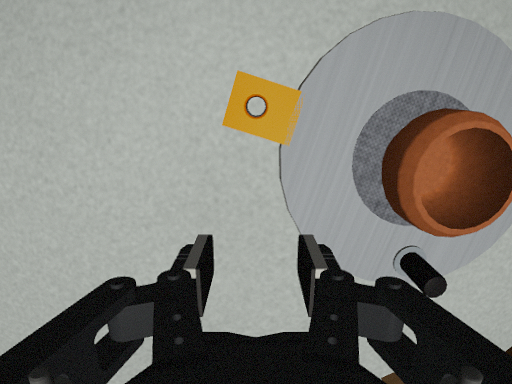

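Viewed straight down, the lug hole shows concentric inside the tab hole at about (256,107), so they are aligned. I'll measure the hole's offset from the tool, then view the pin the same way.

Run:
```python
from h import *
w=snap('wrist');q=r.sense()
p=w['pixels'][58:158,193:313]
hsv=cv2.cvtColor(p,cv2.COLOR_RGB2HSV)
m=cv2.inRange(hsv,(8,120,80),(28,255,255))
cs,h=cv2.findContours(m,cv2.RETR_CCOMP,cv2.CHAIN_APPROX_NONE)
for c,hh in zip(cs,h[0]):
    if hh[3]>=0 and cv2.contourArea(c)>100:
        (x,y),R,_=cv2.fitEllipse(c);u=(x+193,y+58);print(u,R,onz(w,[u],34), q['tool_pos'],q['tcp_rot'])
to(660,60,180,130)
```

```text
(253.80710983276367, 105.37276077270508) (20.845802307128906, 21.298097610473633) [[375.01706266 233.05248001  34.        ]] [422.72025    179.16565208  86.06372953] [1.79946541e+02 1.72874110e-02 1.30108448e+02]
d [-0.244, 0.1048, -0.0938] w [0.001, 0.0, 0.002] | t7.2 [422.7, 179.2, 86.1] [179.95, 0.02, 130.11] F [0.5, 0.0, -0.5] gap 42.6
```

Request:
jog_arm(
  targets=[
    [0,0,-0.04,0,0,0,0.4],
    [-0.26,0.152,-0.06,0,0,0,0.4],
    [-0.26,0.152,-0.06,0,0,0,0.4],
    [-0.26,0.152,-0.06,0,0,0,0.4],
    [-0.26,0.152,-0.06,0,0,0,0.4],
  ],
)

```text
time: 7.58
tool_pos: [581.7, 122.6, 138.2]
tcp_rot: [179.8, 0.1, 130.1]
ft_force: [0.5, 1.2, 0.7]
finger_gap: 51.0
```

```bash
./to.sh 706 78 120 130
```

```text
d [-0.1142, 0.0662, 0.0186] w [0.003, 0.002, 0.002] | t7.6 [581.7, 122.6, 138.2] [179.84, 0.1, 130.14] F [0.5, 1.2, 0.7] gap 51.0
```

Request:
jog_arm(
  targets=[
    [-0.11,0.064,0.0,0,0,0,0.4],
    [-0.11,0.064,0.0,0,0,0,0.4],
    [-0.11,0.064,0.015,0,0,0,0.4],
    [-0.11,0.064,0.015,0,0,0,0.4],
    [-0.11,0.064,0.015,0,0,0,0.4],
  ],
)

```text
time: 8.0
tool_pos: [699.3, 78.7, 117.8]
tcp_rot: [-179.8, -0.1, 130.0]
ft_force: [-0.7, -0.1, -0.1]
finger_gap: 51.4
```

Request:
jog_arm(
  targets=[
    [0,0,0,0,0,0,0.4],
    [0,0,0,0,0,0,0.4],
  ],
)

```text
time: 8.17
tool_pos: [698.5, 80.9, 122.5]
tcp_rot: [179.9, 0.0, 130.1]
ft_force: [0.3, -0.3, 0.1]
finger_gap: 51.3
```

Run:
```python
from h import *
w=snap('wrist','w11.png');q=r.sense()
hsv=cv2.cvtColor(w['pixels'],cv2.COLOR_RGB2HSV)
m=cv2.inRange(hsv,(0,180,90),(4,255,255))|cv2.inRange(hsv,(175,180,90),(180,255,255))
cs=cv2.findContours(m,cv2.RETR_EXTERNAL,cv2.CHAIN_APPROX_NONE)[0]
c=max(cs,key=cv2.contourArea);e=cv2.fitEllipse(c);print(e,onz(w,[e[0]],68),q['tool_pos'],q['tcp_rot'])
```

```text
((262.23956298828125, 118.9919204711914), (25.427467346191406, 26.42658042907715), 1.5888570547103882) [[660.8361396  132.09411211  68.        ]] [698.43663395  81.0943032  123.03556927] [1.79888486e+02 6.91594696e-02 1.30159722e+02]
```

View pics/w11.png

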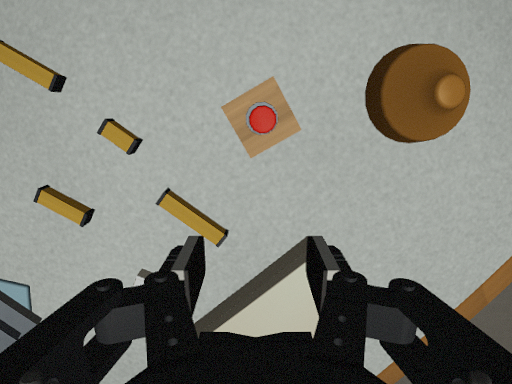

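```bash
./to.sh 660.8 132.1 110 130
```

```text
d [0.0633, 0.0041, 0.013] w [0.002, 0.001, 0.003] | t8.2 [698.4, 81.1, 123.0] [179.89, 0.07, 130.16] F [-0.1, 0.4, -0.8] gap 51.6
```

Request:
jog_arm(
  targets=[
    [0.063,0.004,0.013,0,0,0,0.4],
    [0.063,0.004,0.013,0,0,0,0.4],
    [0.063,0.004,0.013,0,0,0,0.4],
    [0.063,0.004,0.013,0,0,0,0.4],
    [0.063,0.004,0.013,0,0,0,0.4],
  ],
)

```text
time: 8.63
tool_pos: [661.3, 131.3, 110.0]
tcp_rot: [179.9, 0.1, 130.2]
ft_force: [0.0, 0.2, 0.6]
finger_gap: 51.3
```

```bash
./to.sh 660.8 132.1 43 130; python3 -c "
from h import *
w=snap('wrist','w12.png');print(proj(w,[[660.8,132.1,68]]))"
```

```text
d [0.001, 0.0, 0.067] w [0.002, 0.002, 0.003] | t8.6 [661.3, 131.3, 110.0] [179.88, 0.11, 130.18] F [0.0, 0.2, 0.6] gap 51.3
[[255.66721475 219.22487005]]
```

View pics/w12.png

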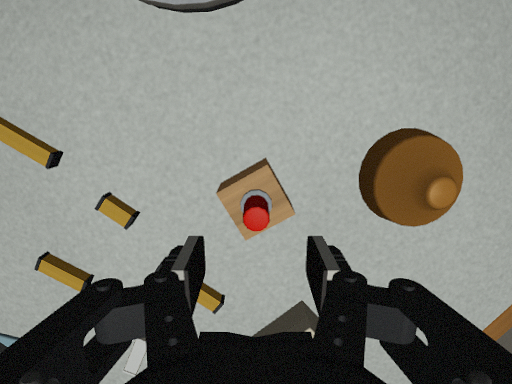

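Request:
jog_arm(
  targets=[
    [0.001,0.0,0.035,0,0,0,0.4],
    [0.001,0.0,0.067,0,0,0,0.4],
    [0.001,0.0,0.067,0,0,0,0.4],
    [0.001,0.0,0.067,0,0,0,0.4],
    [0.001,0.0,0.067,0,0,0,0.4],
  ],
)

```text
time: 9.1
tool_pos: [661.4, 131.2, 42.8]
tcp_rot: [179.9, 0.1, 130.1]
ft_force: [0.4, -0.2, 0.6]
finger_gap: 51.3
```

```bash
./to.sh 660.8 132.1 43 130; python3 -c "
from h import *
w=snap('wrist','w13.png')"
```

```text
d [0.001, 0.0001, -0.0002] w [0.001, 0.001, 0.001] | t9.1 [661.4, 131.2, 42.8] [179.92, 0.06, 130.07] F [0.4, -0.2, 0.6] gap 51.3
```

View pics/w13.png

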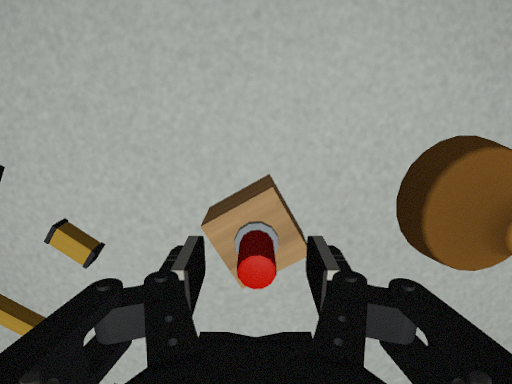

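The pin (256,270) is centred between the pads. Closing.

Request:
jog_arm(
  targets=[
    [0.001,0,0,0,0,0,0.7],
    [0.001,0,0,0,0,0,1],
    [0.001,0,0,0,0,0,1],
    [0.001,0,0,0,0,0,1],
    [0.001,0,0,0,0,0,1],
  ],
  newtons=70,
)

```text
time: 9.57
tool_pos: [660.9, 132.7, 43.0]
tcp_rot: [179.9, 0.1, 130.1]
ft_force: [-1.0, -0.0, 4.9]
finger_gap: 15.5
```

```bash
./to.sh 660.8 132.1 43 130
```

```text
d [-0.0003, -0.0005, 0.0] w [0.002, 0.002, 0.002] | t9.6 [660.9, 132.7, 43.0] [179.86, 0.1, 130.11] F [-1.0, -0.0, 4.9] gap 15.5
```

Request:
jog_arm(
  targets=[
    [0,0,-0.02,0,0,0,1],
    [0,0,-0.05,0,0,0,1],
    [0,0,-0.08,0,0,0,1],
    [0,0,-0.11,0,0,0,1],
    [0,0,-0.11,0,0,0,1],
  ],
)

```text
time: 9.98
tool_pos: [663.8, 133.1, 160.1]
tcp_rot: [179.4, 0.4, 130.1]
ft_force: [0.7, -0.4, 0.3]
finger_gap: 15.6
```

```bash
./to.sh 375.1 233.7 153 130; python3 -c "
from h import *
w=snap('wrist','w14.png')"
```

```text
d [0.263, -0.1559, 0.0038] w [0.01, 0.007, 0.002] | t10.0 [663.8, 133.1, 160.1] [179.42, 0.38, 130.11] F [0.7, -0.4, 0.3] gap 15.6
```

View pics/w14.png

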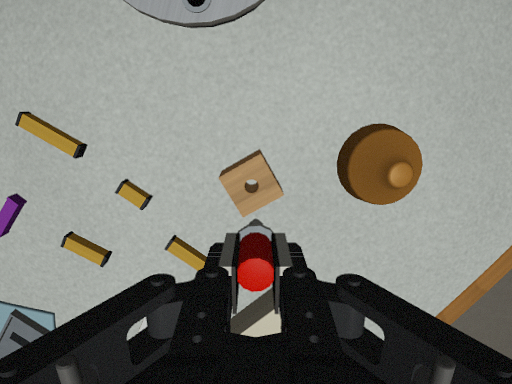

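Request:
jog_arm(
  targets=[
    [0.13,-0.078,0.004,0,0,0,1],
    [0.13,-0.078,0.004,0,0,0,1],
    [0.13,-0.078,0.004,0,0,0,1],
    [0.13,-0.078,0.004,0,0,0,1],
    [0.13,-0.078,0.004,0,0,0,1],
  ],
)

```text
time: 10.45
tool_pos: [510.4, 183.1, 144.5]
tcp_rot: [-179.7, -0.2, 130.3]
ft_force: [-0.9, -0.6, -1.7]
finger_gap: 15.5
```

```bash
./to.sh 375.1 233.7 153 130
```

```text
d [0.1261, -0.0706, -0.0077] w [-0.005, -0.004, 0.004] | t10.4 [510.4, 183.1, 144.5] [-179.72, -0.21, 130.25] F [-0.9, -0.6, -1.7] gap 15.5
```

Request:
jog_arm(
  targets=[
    [0.13,-0.073,-0.01,0,0,0,1],
    [0.13,-0.073,-0.01,0,0,0,1],
    [0.13,-0.073,-0.01,0,0,0,1],
    [0.13,-0.073,-0.01,0,0,0,1],
    [0.13,-0.073,-0.01,0,0,0,1],
  ],
)

```text
time: 10.87
tool_pos: [372.8, 235.3, 156.2]
tcp_rot: [-179.9, -0.1, 130.3]
ft_force: [-0.6, -0.2, -0.8]
finger_gap: 16.0
```

```bash
./to.sh 375.1 233.7 85 130
```

```text
d [-0.0028, 0.0008, 0.0712] w [-0.002, -0.002, 0.005] | t10.9 [372.8, 235.3, 156.2] [-179.91, -0.1, 130.26] F [-0.6, -0.2, -0.8] gap 16.0
```

Request:
jog_arm(
  targets=[
    [-0.0025,0.001,0.03,0,0,0,1],
    [-0.0025,0.001,0.068,0,0,0,1],
    [-0.0025,0.001,0.068,0,0,0,1],
    [-0.0025,0.001,0.068,0,0,0,1],
    [-0.0025,0.001,0.068,0,0,0,1],
  ],
)

```text
time: 11.28
tool_pos: [379.6, 232.8, 89.9]
tcp_rot: [180.0, 0.0, 130.1]
ft_force: [-0.8, -0.3, -0.3]
finger_gap: 15.6
```

```bash
./to.sh 375.1 233.7 85 130; python3 -c "
from h import *
w=snap('wrist','w15.png');crop(w,'w15c.png',170,190,180,120,4);s=snap('side');crop(s,'s15c.png',130,130,110,80,6)"
```

```text
d [0.0036, -0.0028, 0.0049] w [0.0, 0.0, 0.002] | t11.3 [379.6, 232.8, 89.9] [180.0, 0.0, 130.09] F [-0.8, -0.3, -0.3] gap 15.6
```

View pics/w15c.png

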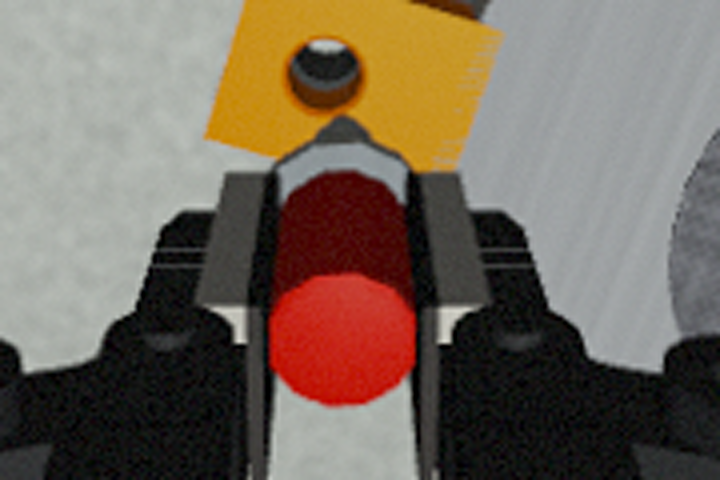

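View pics/s15c.png

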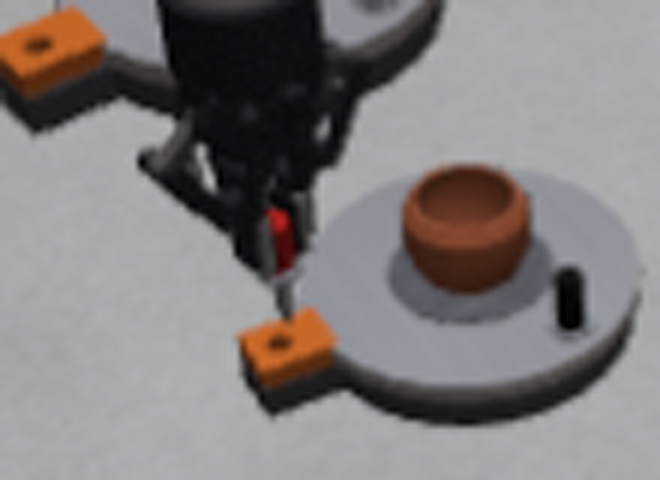

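Request:
jog_arm(
  targets=[
    [0.0025,-0.002,0.003,0,0,0,1],
    [0.0025,-0.002,0.003,0,0,0,1],
    [0.0025,-0.002,0.003,0,0,0,1],
    [0.0025,-0.002,0.003,0,0,0,1],
    [0.0025,-0.002,0.003,0,0,0,1],
  ],
)

```text
time: 11.8
tool_pos: [376.0, 233.5, 86.2]
tcp_rot: [180.0, 0.0, 130.1]
ft_force: [0.3, 0.2, -0.5]
finger_gap: 15.6
```

```bash
./to.sh 375.1 233.7 85 130;  python3 -c "
from h import *
w=snap('wrist');crop(w,'w16c.png',170,190,180,120,4);s=snap('side');crop(s,'s16c.png',150,160,60,50,10)"; ./to.sh 375.1 233.7 85 130
```

```text
d [0.0008, -0.0006, 0.0012] w [0.0, 0.0, 0.002] | t11.8 [376.0, 233.5, 86.2] [179.97, 0.01, 130.11] F [0.3, 0.2, -0.5] gap 15.6
d [0.0007, -0.0004, 0.001] w [0.0, 0.0, 0.002] | t11.9 [375.9, 233.4, 86.0] [179.99, 0.0, 130.11] F [-0.3, 0.5, -0.7] gap 15.6
```

View pics/w16c.png

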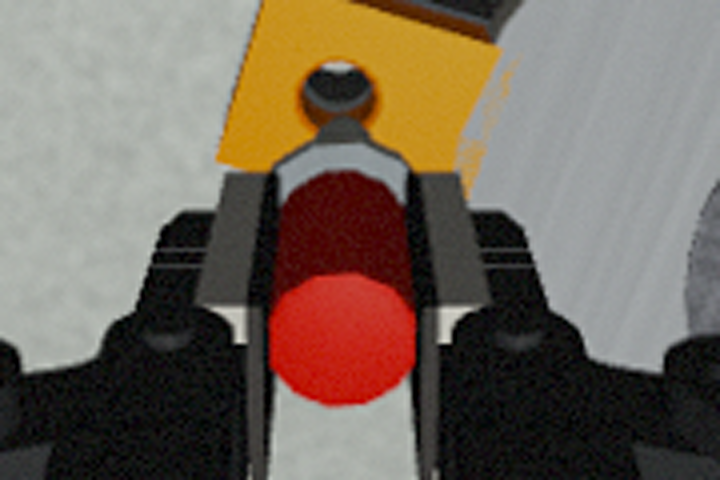

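View pics/s16c.png

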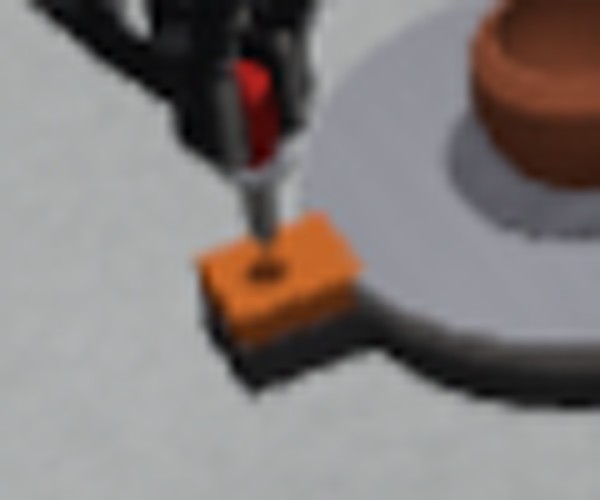

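Request:
jog_arm(
  targets=[
    [0.0007,-0.0005,0.004,0,0,0,1],
    [0.0007,-0.0005,0.008,0,0,0,1],
    [0.0007,-0.0005,0.012,0,0,0,1],
    [0.0007,-0.0005,0.016,0,0,0,1],
    [0.0007,-0.0005,0.018,0,0,0,1],
  ],
)

```text
time: 12.32
tool_pos: [374.5, 233.4, 66.9]
tcp_rot: [-179.9, -0.0, 130.1]
ft_force: [0.6, -0.6, -0.3]
finger_gap: 15.4
```

```bash
./to.sh 375.1 233.7 43 130;  python3 -c "
from h import *
w=snap('wrist');crop(w,'w17c.png',170,190,180,120,4);s=snap('side');crop(s,'s17c.png',150,160,60,50,10)"
```

```text
d [-0.0001, 0.0007, 0.0239] w [-0.001, -0.0, 0.002] | t12.3 [374.5, 233.4, 66.9] [-179.93, -0.02, 130.11] F [0.6, -0.6, -0.3] gap 15.4
```

View pics/w17c.png

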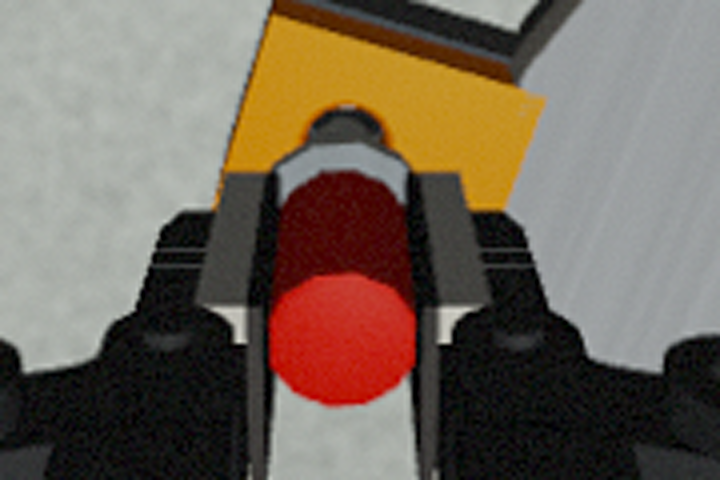

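View pics/s17c.png

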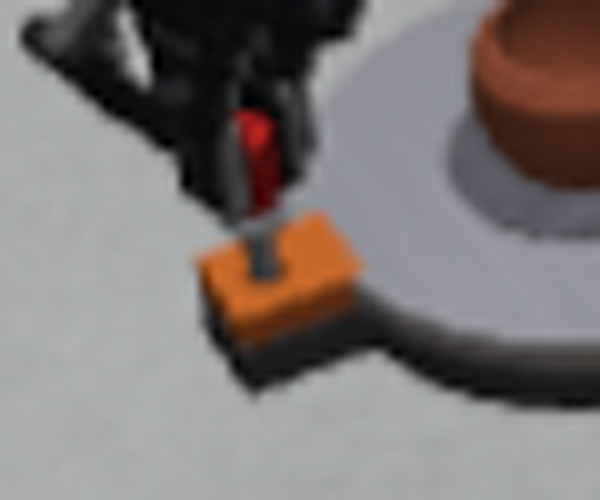

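The pin is in the tab hole with no force. Going on.

Request:
jog_arm(
  targets=[
    [0,0.0004,0.003,0,0,0,1],
    [0,0.0004,0.006,0,0,0,1],
    [0,0.0004,0.009,0,0,0,1],
    [0,0.0004,0.012,0,0,0,1],
    [0,0.0004,0.014,0,0,0,1],
  ],
)

```text
time: 12.83
tool_pos: [375.1, 233.8, 53.4]
tcp_rot: [-180.0, -0.0, 130.1]
ft_force: [-0.3, -0.3, -0.0]
finger_gap: 16.0
```

```bash
./to.sh 375.1 233.7 43 130
```

```text
d [-0.0, -0.0001, 0.0104] w [-0.0, -0.0, 0.002] | t12.8 [375.1, 233.8, 53.4] [-179.98, -0.01, 130.11] F [-0.3, -0.3, -0.0] gap 16.0
```

Request:
jog_arm(
  targets=[
    [0,0,0.003,0,0,0,1],
    [0,0,0.006,0,0,0,1],
    [0,0,0.009,0,0,0,1],
    [0,0,0.011,0,0,0,1],
    [0,0,0.011,0,0,0,1],
  ],
)

```text
time: 13.25
tool_pos: [375.4, 233.9, 43.0]
tcp_rot: [-180.0, -0.0, 130.1]
ft_force: [0.5, 0.1, 0.5]
finger_gap: 15.8
```

```bash
./to.sh 375.1 233.7 43 130;  python3 -c "
from h import *
w=snap('wrist');crop(w,'w18c.png',170,190,180,120,4);s=snap('side');crop(s,'s18c.png',150,160,60,50,10)"
```

```text
d [0.0, -0.0003, 0.0] w [-0.0, -0.0, 0.002] | t13.2 [375.4, 233.9, 43.0] [-179.99, -0.0, 130.11] F [0.5, 0.1, 0.5] gap 15.8
```

View pics/s18c.png

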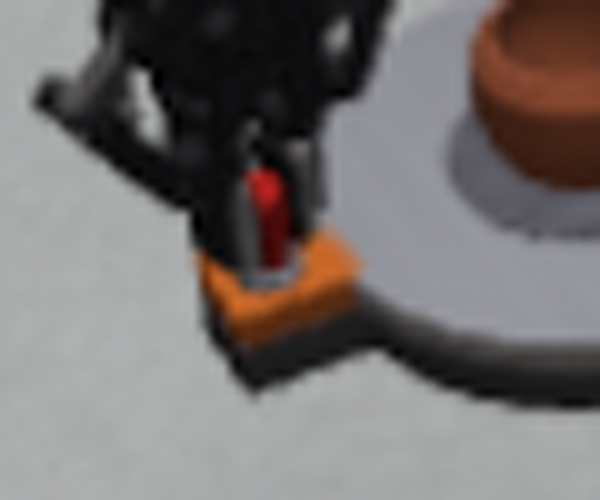

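Request:
jog_arm(
  targets=[
    [0,0,0.001,0,0,0,1],
    [0,0,0.002,0,0,0,1],
    [0,0,0.002,0,0,0,1],
  ],
)

```text
time: 13.6
tool_pos: [375.5, 234.0, 42.8]
tcp_rot: [-180.0, 0.0, 130.1]
ft_force: [-11.3, -6.1, 25.7]
finger_gap: 15.6
```

```bash
./to.sh 375.1 233.7 43 130
```

```text
d [0.0001, -0.0005, -0.0002] w [-0.0, 0.0, 0.002] | t13.6 [375.5, 234.0, 42.8] [-179.98, 0.0, 130.12] F [-11.3, -6.1, 25.7] gap 15.6
```

Seated: 26 N at z 42.8, the same height as on the rest. I'll release and look.

Request:
jog_arm(
  targets=[
    [0,0,-0.0015,0,0,0,0.8],
    [0,0,-0.0015,0,0,0,0.4],
    [0,0,-0.0015,0,0,0,0.4],
    [0,0,-0.0015,0,0,0,0.4],
    [0,0,-0.04,0,0,0,0.4],
  ],
)

```text
time: 14.02
tool_pos: [370.0, 231.3, 73.9]
tcp_rot: [-179.3, -0.2, 130.1]
ft_force: [-0.7, -0.4, -0.9]
finger_gap: 51.4
```

Request:
jog_arm(
  targets=[
    [0,0,-0.04,0,0,0,0.4],
    [0,0,-0.08,0,0,0,0.4],
    [0,0,-0.12,0,0,0,0.4],
    [0,0,-0.12,0,0,0,0.4],
    [0,0,-0.12,0,0,0,0.4],
  ],
)

```text
time: 14.43
tool_pos: [377.2, 234.7, 203.9]
tcp_rot: [179.7, 0.1, 130.1]
ft_force: [-0.4, 0.4, -1.3]
finger_gap: 51.0
```

```bash
./to.sh 450 100 200 90;  python3 -c "
from h import *
w=snap('wrist','w19.png');s=snap('side','s19.png');crop(s,'s19c.png',150,150,100,60,7)"
```

```text
d [-0.1499, -0.0311, 0.004] w [0.006, -0.001, 0.7] | t14.4 [377.2, 234.7, 203.9] [179.65, 0.09, 130.1] F [-0.4, 0.4, -1.3] gap 51.0
```

View pics/w19.png

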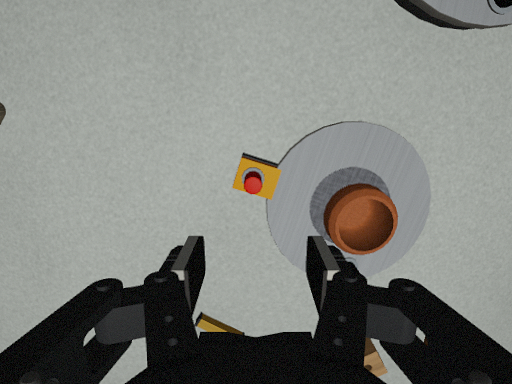

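View pics/s19c.png

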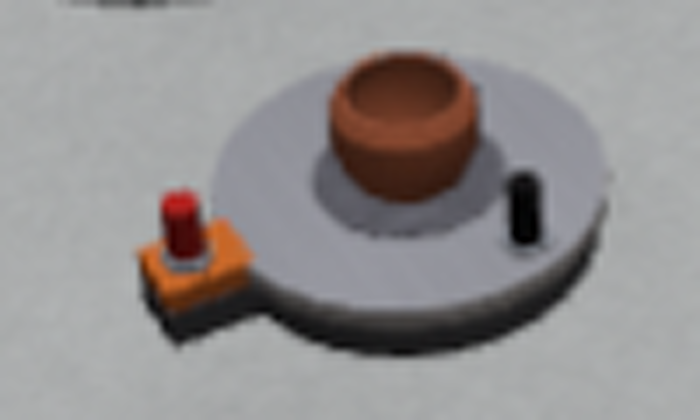

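The pin stands home on the tab and the bowl is central on the plate. Now the rods: I'll move to a view over the rods and trays.

Request:
jog_arm(
  targets=[
    [-0.31,-0.17,-0.09,0,0,0.6,0.3],
    [-0.31,-0.17,-0.09,0,0,0.6,0.3],
    [-0.31,-0.17,-0.09,0,0,0.6,0.3],
    [-0.31,-0.17,-0.09,0,0,0.6,0.3],
    [-0.31,-0.17,-0.09,0,0,0.6,0.3],
  ],
)

```text
time: 14.95
tool_pos: [413.9, 34.3, 250.3]
tcp_rot: [-179.8, -0.0, 95.4]
ft_force: [0.8, 0.3, 0.6]
finger_gap: 59.3
```

```bash
./to.sh 450 -120 300 3
```

```text
d [-0.157, 0.0212, -0.0498] w [-0.003, 0.003, 1.613] | t14.9 [413.9, 34.3, 250.3] [-179.79, -0.03, 95.4] F [0.8, 0.3, 0.6] gap 59.3
```

Request:
jog_arm(
  targets=[
    [-0.15,0.021,-0.05,0,0,0.62,0.3],
    [-0.15,0.021,-0.05,0,0,0.62,0.3],
    [-0.15,0.021,-0.05,0,0,0.62,0.3],
    [-0.15,0.021,-0.05,0,0,0.62,0.3],
    [-0.15,0.021,-0.05,0,0,0.62,0.3],
  ],
)

```text
time: 15.37
tool_pos: [451.4, -116.5, 301.8]
tcp_rot: [-180.0, 0.1, 59.6]
ft_force: [1.5, 0.3, -0.6]
finger_gap: 59.7
```

Request:
jog_arm(
  targets=[
    [0,0,0,0,0,0.62,0.3],
    [0,0,0,0,0,0.62,0.3],
    [0,0,0,0,0,0.62,0.3],
    [0,0,0,0,0,0.62,0.3],
    [0,0,0,0,0,0.62,0.3],
  ],
)

```text
time: 15.78
tool_pos: [450.1, -111.0, 299.5]
tcp_rot: [-179.8, 0.2, 24.3]
ft_force: [-0.2, -0.7, -0.9]
finger_gap: 59.8
```

```bash
./to.sh 450 -120 300 3
```

```text
d [-0.0038, 0.0081, -0.0005] w [-0.003, 0.004, 0.372] | t15.8 [450.1, -111.0, 299.5] [-179.81, 0.19, 24.31] F [-0.2, -0.7, -0.9] gap 59.8
```

Request:
jog_arm(
  targets=[
    [0,0.008,0,0,0,0.37,0.3],
    [0,0.008,0,0,0,0.37,0.3],
    [0,0.008,0,0,0,0.37,0.3],
    [0,0.008,0,0,0,0.37,0.3],
    [0,0.008,0,0,0,0.37,0.3],
  ],
)

```text
time: 16.2
tool_pos: [453.7, -118.3, 300.3]
tcp_rot: [-179.9, 0.2, 3.7]
ft_force: [0.4, -0.5, 0.4]
finger_gap: 59.7
```

Run:
```python
from h import *
w=snap('wrist','w20.png')
hsv=cv2.cvtColor(w['pixels'],cv2.COLOR_RGB2HSV)
m=cv2.inRange(hsv,(12,110,60),(28,255,255))
for c in cv2.findContours(m,cv2.RETR_EXTERNAL,cv2.CHAIN_APPROX_NONE)[0]:
    if cv2.contourArea(c)>60:
        P=onz(w,c.reshape(-1,2).astype(float),12)[:,:2].astype(np.float32)
        rc=cv2.minAreaRect(P); b=cv2.boxPoints(rc)
        e=b[1]-b[0] if np.linalg.norm(b[1]-b[0])>np.linalg.norm(b[2]-b[1]) else b[2]-b[1]
        print(cv2.boundingRect(c),np.round(rc[0],1),np.round(rc[1]),'ang',np.degrees(np.arctan2(e[1],e[0])).round(1))
```

```text
(0, 182, 35, 33) [374.2 248.4] [46. 47.] ang -66.3
(136, 112, 18, 45) [479.5  38.5] [62. 17.] ang 9.3
(198, 50, 15, 36) [572.6 -43.2] [44. 14.] ang 11.6
(135, 50, 13, 20) [579.2  42.5] [24. 16.] ang 2.1
(150, 0, 12, 12) [647.5  23.8] [14. 15.] ang -88.5
(48, 0, 34, 14) [645.5 149.4] [48. 17.] ang 88.9
```

View pics/w20.png

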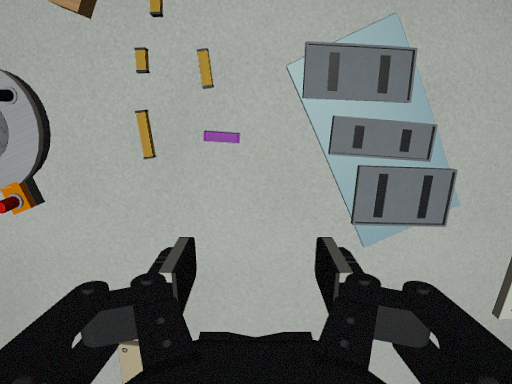

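The wrist view shows three trays: medium (360,72), short (383,138) and long (404,196). Their dark floor marks are clear. The rods are at (145,135), (205,68) and (141,60), with a second long rod at (155,7). Measuring the marks.

Run:
```python
from h import *
w=snap('wrist')
crop(w,'w21c.png',280,5,190,245,4) if 0 else crop(w,'w21c.png',280,5,190,150,4)
g=cv2.cvtColor(w['pixels'],cv2.COLOR_RGB2GRAY)
m=((g<45)*255).astype(np.uint8); m[240:]=0; m[:,:285]=0
print(np.percentile(g[20:230,300:460],[1,5,20,50]))
for c in cv2.findContours(m,cv2.RETR_EXTERNAL,cv2.CHAIN_APPROX_NONE)[0]:
    if cv2.contourArea(c)>60:
        P=onz(w,c.reshape(-1,2).astype(float),9)[:,:2].astype(np.float32)
        rc=cv2.minAreaRect(P); b=cv2.boxPoints(rc)
        e=b[1]-b[0] if np.linalg.norm(b[1]-b[0])>np.linalg.norm(b[2]-b[1]) else b[2]-b[1]
        print(cv2.boundingRect(c),np.round(rc[0],1),np.round(rc[1]),'ang',np.degrees(np.arctan2(e[1],e[0])).round(1))
```

```text
[ 33.  53. 107. 149.]
(417, 176, 16, 42) [ 414.3 -379.1] [66. 13.] ang 1.7
(373, 175, 14, 42) [ 411.2 -309.2] [64. 13.] ang 2.0
(400, 130, 11, 22) [ 495.8 -332.1] [30. 12.] ang 2.0
```

Run:
```python
from h import *
w=snap('wrist')
g=cv2.cvtColor(w['pixels'],cv2.COLOR_RGB2GRAY)
m=((g<62)*255).astype(np.uint8); m[240:]=0; m[:,:285]=0
for c in cv2.findContours(m,cv2.RETR_LIST,cv2.CHAIN_APPROX_NONE)[0]:
    P=onz(w,c.reshape(-1,2).astype(float),9)[:,:2].astype(np.float32)
    if len(P)<8: continue
    rc=cv2.minAreaRect(P); b=cv2.boxPoints(rc)
    if 8<min(rc[1])<18 and max(rc[1])<80:
        e=b[1]-b[0] if np.linalg.norm(b[1]-b[0])>np.linalg.norm(b[2]-b[1]) else b[2]-b[1]
        print(cv2.boundingRect(c),np.round(rc[0],1),np.round(rc[1]),'ang',np.degrees(np.arctan2(e[1],e[0])).round(1))
to(479.5,38.5,150,9.3)
```

```text
(417, 176, 16, 42) [ 414.4 -379.1] [66. 14.] ang 1.9
(373, 174, 15, 44) [ 411.3 -309. ] [68. 14.] ang 2.2
(399, 130, 12, 22) [ 496.  -331.9] [31. 13.] ang 1.9
(352, 127, 12, 22) [ 495.1 -262.2] [13. 30.] ang -1.1
(377, 56, 13, 38) [ 582.5 -285.4] [49. 13.] ang 3.0
(400, 50, 14, 51) [ 587.3 -323.3] [68. 18.] ang 17.9
d [0.0356, -0.1548, 0.1515] w [-0.001, 0.001, -0.098] | t16.4 [454.1, -118.3, 301.4] [-179.96, 0.08, 3.67] F [0.2, 0.0, -0.3] gap 59.8
```

Request:
jog_arm(
  targets=[
    [0.0356,-0.155,0.17,0,0,-0.1,0.4],
    [0.0356,-0.155,0.17,0,0,-0.1,0.4],
    [0.0356,-0.155,0.17,0,0,-0.1,0.4],
    [0.0356,-0.155,0.17,0,0,-0.1,0.4],
    [0.0356,-0.155,0.17,0,0,-0.1,0.4],
  ],
)

```text
time: 16.77
tool_pos: [477.6, 23.2, 148.9]
tcp_rot: [180.0, -0.0, 9.3]
ft_force: [0.9, -0.4, 0.8]
finger_gap: 51.2
```

Request:
jog_arm(
  targets=[
    [0,0,0,0,0,0,0.4],
    [0,0,0,0,0,0,0.4],
  ],
)

```text
time: 16.93
tool_pos: [475.8, 23.3, 147.7]
tcp_rot: [-179.9, 0.3, 9.5]
ft_force: [-0.4, -0.8, 0.7]
finger_gap: 51.1
```

```bash
cat >> h.py <<'E'
def rods(w,z=12):
    hsv=cv2.cvtColor(w['pixels'],cv2.COLOR_RGB2HSV)
    m=cv2.inRange(hsv,(12,110,60),(28,255,255))
    for c in cv2.findContours(m,cv2.RETR_EXTERNAL,cv2.CHAIN_APPROX_NONE)[0]:
        if cv2.contourArea(c)>60:
            P=onz(w,c.reshape(-1,2).astype(float),z)[:,:2].astype(np.float32)
            rc=cv2.minAreaRect(P); b=cv2.boxPoints(rc)
            e=b[1]-b[0] if np.linalg.norm(b[1]-b[0])>np.linalg.norm(b[2]-b[1]) else b[2]-b[1]
            print(cv2.boundingRect(c),np.round(rc[0],1),np.round(rc[1]),'ang',np.degrees(np.arctan2(e[1],e[0])).round(1))
E
python3 -c "
from h import *
w=snap('wrist','w22.png');rods(w);to(479.5,38.5,60,9.3)"
```

```text
(4, 227, 51, 46) [367.6 246.6] [48. 48.] ang 22.8
(230, 145, 16, 66) [479.4  40.2] [62. 13.] ang 9.4
(337, 66, 19, 52) [572.2 -41.7] [44. 16.] ang 12.8
(243, 50, 18, 33) [579.1  43.9] [26. 13.] ang 3.7
d [0.005, -0.0157, 0.0897] w [0.0, 0.001, 0.002] | t17.0 [477.2, 22.2, 149.7] [180.0, 0.09, 9.4] F [1.2, 0.2, 0.5] gap 51.4
```

View pics/w22.png

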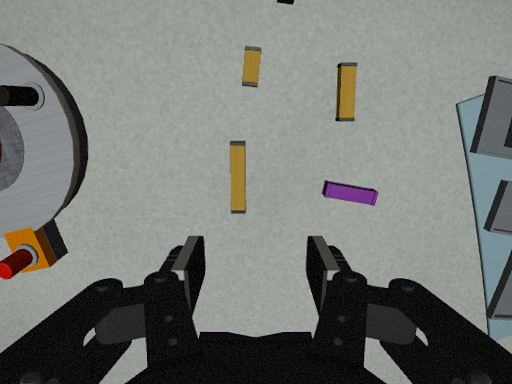

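Request:
jog_arm(
  targets=[
    [0.0045,-0.017,0.04,0,0,0,0.4],
    [0.0045,-0.017,0.08,0,0,0,0.4],
    [0.0045,-0.017,0.105,0,0,0,0.4],
    [0.0045,-0.017,0.105,0,0,0,0.4],
    [0.0045,-0.017,0.105,0,0,0,0.4],
  ],
)

```text
time: 17.4
tool_pos: [479.4, 38.4, 45.8]
tcp_rot: [180.0, 0.1, 9.2]
ft_force: [1.3, -0.8, 0.5]
finger_gap: 51.5
```

```bash
python3 -c "
from h import *
w=snap('wrist','w23.png');rods(w);to(479.5,40,5,9.4)"
```

```text
(240, 176, 23, 95) [479.1  40.3] [62. 13.] ang 9.6
(400, 54, 37, 80) [572.2 -40.3] [44. 19.] ang 10.5
(260, 26, 29, 53) [579.2  43.9] [26. 13.] ang 4.0
d [-0.0014, -0.0017, 0.0425] w [0.001, -0.002, -0.004] | t17.4 [481.0, 38.5, 47.5] [179.96, -0.14, 9.18] F [1.1, 0.0, -0.1] gap 51.3
```

View pics/w23.png

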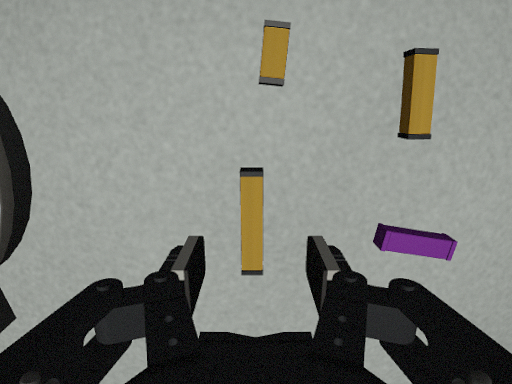

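Request:
jog_arm(
  targets=[
    [-0.001,-0.002,0.025,0,0,0,0.4],
    [-0.001,-0.002,0.041,0,0,0,0.4],
    [-0.001,-0.002,0.041,0,0,0,0.4],
    [-0.001,-0.002,0.041,0,0,0,0.4],
  ],
)

```text
time: 17.78
tool_pos: [479.7, 40.8, 6.4]
tcp_rot: [180.0, -0.1, 9.2]
ft_force: [0.5, 0.8, -0.1]
finger_gap: 51.2
```

```bash
./to.sh 479.5 40 5 9.4
```

```text
d [-0.0003, 0.0007, 0.0014] w [0.0, -0.002, -0.004] | t17.8 [479.7, 40.8, 6.4] [179.97, -0.13, 9.19] F [0.5, 0.8, -0.1] gap 51.2
```

Request:
jog_arm(
  targets=[
    [0,0,0.001,0,0,0,0.7],
    [0,0,0.001,0,0,0,1],
    [0,0,0.001,0,0,0,1],
    [0,0,0.001,0,0,0,1],
    [0,0,0.001,0,0,0,1],
  ],
  newtons=60,
)

```text
time: 18.2
tool_pos: [479.6, 41.1, 5.1]
tcp_rot: [180.0, -0.2, 9.2]
ft_force: [-1.8, -0.7, 7.8]
finger_gap: 11.7
```

Request:
jog_arm(
  targets=[
    [0,0,0,0,0,0,1],
    [0,0,-0.02,0,0,0,1],
    [0,0,-0.05,0,0,0,1],
    [0,0,-0.09,0,0,0,1],
    [0,0,-0.09,0,0,0,1],
  ],
)

```text
time: 18.62
tool_pos: [483.2, 41.2, 101.7]
tcp_rot: [179.9, -0.7, 9.2]
ft_force: [2.6, 0.0, 0.5]
finger_gap: 11.7
```

```bash
python3 -c "
from h import *
w=snap('wrist','w24.png');to(411.3,-309,100,2.2)"
```

```text
d [-0.1261, 0.3343, -0.0017] w [0.001, -0.01, 0.123] | t18.7 [482.2, 41.2, 98.9] [179.9, -0.56, 9.22] F [-0.2, 0.7, -0.9] gap 11.9
```

View pics/w24.png

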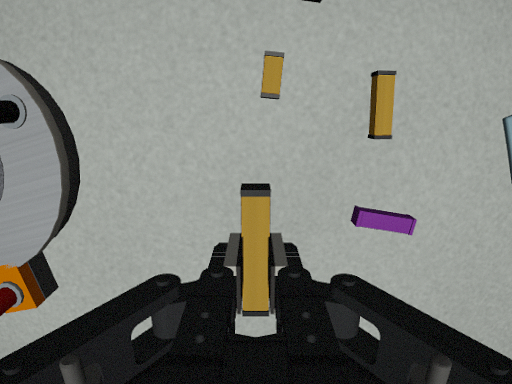

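Request:
jog_arm(
  targets=[
    [-0.126,0.334,-0.01,0,0,0.12,1],
    [-0.126,0.334,-0.01,0,0,0.12,1],
    [-0.126,0.334,-0.01,0,0,0.12,1],
    [-0.126,0.334,-0.01,0,0,0.12,1],
    [-0.126,0.334,-0.01,0,0,0.12,1],
  ],
)

```text
time: 19.08
tool_pos: [435.7, -164.3, 98.9]
tcp_rot: [-180.0, 0.0, 2.4]
ft_force: [0.7, 1.2, -0.3]
finger_gap: 12.1
```

```bash
./to.sh 411.3 -309 100 2.2
```

```text
d [-0.0304, 0.1436, -0.0012] w [-0.0, 0.0, 0.003] | t19.1 [435.7, -164.3, 98.9] [-179.99, 0.01, 2.38] F [0.7, 1.2, -0.3] gap 12.1
```

Request:
jog_arm(
  targets=[
    [-0.028,0.138,-0.001,0,0,0.003,1],
    [-0.028,0.138,-0.001,0,0,0.003,1],
    [-0.028,0.138,-0.001,0,0,0.003,1],
    [-0.028,0.138,-0.001,0,0,0.003,1],
    [-0.028,0.138,-0.001,0,0,0.003,1],
  ],
)

```text
time: 19.5
tool_pos: [413.2, -305.6, 99.9]
tcp_rot: [179.9, 0.0, 1.9]
ft_force: [0.1, 0.1, -1.2]
finger_gap: 12.1
```

```bash
./to.sh 411.3 -309 40 2.2
python3 - <<'E'
from h import *
w=snap('wrist','w25.png')
g=cv2.cvtColor(w['pixels'],cv2.COLOR_RGB2GRAY)
m=((g<45)*255).astype(np.uint8)
for c in cv2.findContours(m,cv2.RETR_LIST,cv2.CHAIN_APPROX_NONE)[0]:
    P=onz(w,c.reshape(-1,2).astype(float),9)[:,:2].astype(np.float32)
    if len(P)<8: continue
    rc=cv2.minAreaRect(P); b=cv2.boxPoints(rc)
    if 8<min(rc[1])<18 and max(rc[1])<80:
        e=b[1]-b[0] if np.linalg.norm(b[1]-b[0])>np.linalg.norm(b[2]-b[1]) else b[2]-b[1]
        print(cv2.boundingRect(c),np.round(rc[0],1),np.round(rc[1]),'ang',np.degrees(np.arctan2(e[1],e[0])).round(1))
E
```

```text
d [-0.002, 0.0033, 0.0599] w [0.001, 0.0, -0.005] | t19.5 [413.2, -305.6, 99.9] [179.93, 0.01, 1.93] F [0.1, 0.1, -1.2] gap 12.1
(2, 369, 13, 7) [208.5 -45.1] [ 9. 14.] ang -79.7
(409, 363, 10, 10) [ 240.9 -471.4] [ 8. 11.] ang -24.2
(306, 334, 10, 10) [ 278.  -363.4] [8. 9.] ang -34.8
(195, 334, 10, 10) [ 274.5 -257.7] [9. 9.] ang -56.3
(357, 315, 25, 27) [ 290.5 -418.3] [37. 13.] ang 53.6
(130, 315, 24, 27) [ 283.5 -202.8] [12. 37.] ang -49.8
```

View pics/w25.png

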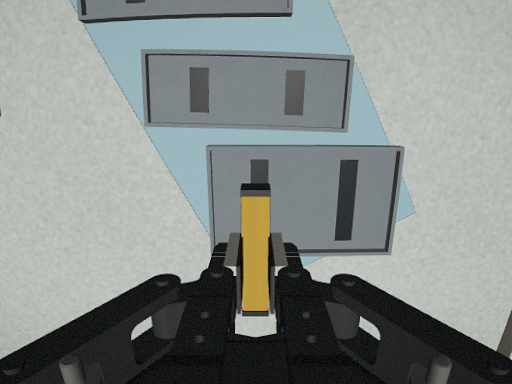

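Run:
```python
from h import *
w=snap('wrist')
print(onz(w,[(348,160),(344,240),(346,200),(260,160),(295,92),(200,90),(209,147),(403,147),(390,254)],9).round(1))
to(411.5,-308.5,40,2.2)
```

```text
[[ 447.8 -374.7    9. ]
 [ 380.6 -379.3    9. ]
 [ 415.5 -376.8    9. ]
 [ 445.2 -306.4    9. ]
 [ 496.4 -330.1    9. ]
 [ 495.5 -260.5    9. ]
 [ 453.9 -267.1    9. ]
 [ 459.8 -417.1    9. ]
 [ 368.5 -421.2    9. ]]
d [-0.0025, 0.0065, 0.0594] w [-0.001, 0.001, -0.002] | t19.6 [413.8, -301.9, 99.4] [-179.93, 0.05, 2.06] F [-0.2, -0.1, -0.8] gap 12.1
```

Request:
jog_arm(
  targets=[
    [-0.0022,0.006,0.03,0,0,-0.005,1],
    [-0.0022,0.006,0.058,0,0,-0.005,1],
    [-0.0022,0.006,0.058,0,0,-0.005,1],
    [-0.0022,0.006,0.058,0,0,-0.005,1],
    [-0.0022,0.006,0.058,0,0,-0.005,1],
  ],
)

```text
time: 20.02
tool_pos: [413.1, -307.2, 43.0]
tcp_rot: [180.0, -0.0, 2.5]
ft_force: [0.7, 0.3, 0.6]
finger_gap: 11.8
```

```bash
./to.sh 412 -308 15.5 2.5; python3 -c "
from h import *
w=snap('wrist','w26.png')"
```

```text
d [-0.0011, 0.0007, 0.0275] w [0.0, -0.0, 0.001] | t20.0 [413.1, -307.2, 43.0] [180.0, -0.01, 2.53] F [0.7, 0.3, 0.6] gap 11.8
```

View pics/w26.png

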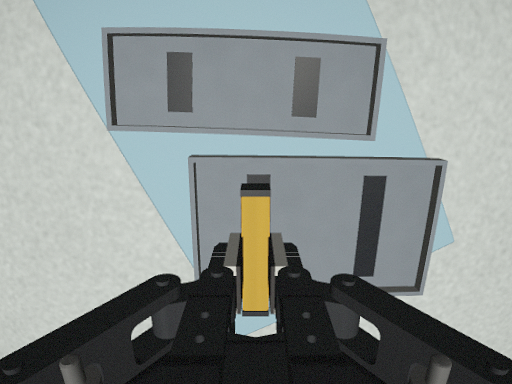

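Request:
jog_arm(
  targets=[
    [-0.0008,0.001,0.015,0,0,0,1],
    [-0.0008,0.001,0.026,0,0,0,1],
    [-0.0008,0.001,0.026,0,0,0,1],
    [-0.0008,0.001,0.026,0,0,0,1],
  ],
)

```text
time: 20.4
tool_pos: [411.5, -308.6, 16.1]
tcp_rot: [-180.0, 0.0, 2.5]
ft_force: [0.5, -0.5, -1.3]
finger_gap: 12.2
```

```bash
./to.sh 412 -308 15 2.5; python3 -c "
from h import *
w=snap('wrist','w27.png')"
```

```text
d [0.0005, -0.0006, 0.0011] w [-0.001, 0.001, -0.001] | t20.4 [411.5, -308.6, 16.1] [-179.96, 0.03, 2.46] F [0.5, -0.5, -1.3] gap 12.2
```

View pics/w27.png

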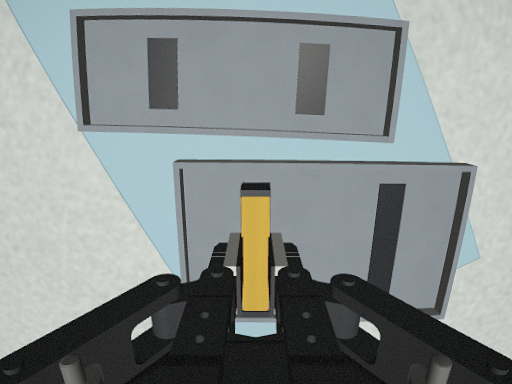

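Request:
jog_arm(
  targets=[
    [0,0,0.0015,0,0,0,1],
    [0,0,0.0015,0,0,0,0.7],
    [0,0,0.0015,0,0,0,0.7],
    [0,0,0.0,0,0,0,0.7],
    [0,0,-0.03,0,0,0,0.7],
  ],
)

```text
time: 20.87
tool_pos: [408.3, -306.0, 41.2]
tcp_rot: [-179.6, 0.4, 2.4]
ft_force: [-0.4, 0.4, -0.4]
finger_gap: 25.6
```

Request:
jog_arm(
  targets=[
    [0,0,-0.04,0,0,0,0.6],
    [0,0,-0.08,0,0,0,0.5],
    [0,0,-0.12,0,0,0,0.4],
    [0,0,-0.12,0,0,0,0.4],
    [0,0,-0.12,0,0,0,0.4],
  ],
)

```text
time: 21.28
tool_pos: [413.6, -310.8, 170.2]
tcp_rot: [179.7, -0.3, 2.5]
ft_force: [0.8, -0.1, -0.5]
finger_gap: 51.3
```

```bash
python3 -c "
from h import *
w=snap('wrist','w28.png');rods(w,23);to(670,26,150,2.5)"
```

```text
(246, 154, 14, 62) [ 411.9 -309.5] [61. 13.] ang 2.4
d [0.2717, -0.3244, 0.0174] w [0.002, -0.002, -0.001] | t21.3 [412.4, -309.7, 167.6] [179.87, -0.13, 2.45] F [-0.4, 0.0, -0.3] gap 51.2
```

View pics/w28.png

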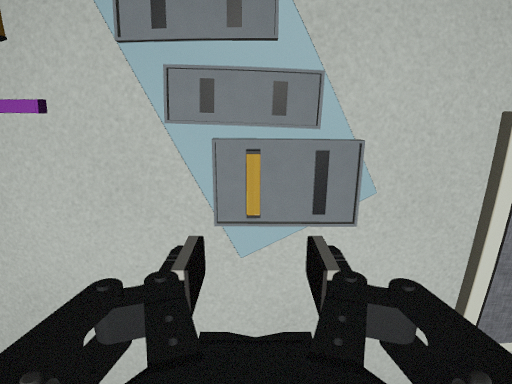

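The first long rod lies on its mark (253,184). Now the second long rod.

Request:
jog_arm(
  targets=[
    [0.272,-0.324,0.017,0,0,0,0.4],
    [0.272,-0.324,0.017,0,0,0,0.4],
    [0.272,-0.324,0.017,0,0,0,0.4],
    [0.272,-0.324,0.017,0,0,0,0.4],
    [0.272,-0.324,0.017,0,0,0,0.4],
  ],
)

```text
time: 21.75
tool_pos: [538.2, -142.0, 155.4]
tcp_rot: [-179.9, 0.2, 2.4]
ft_force: [1.0, -2.1, -0.4]
finger_gap: 51.1
```

```bash
./to.sh 662 24 130 2.5
```

```text
d [0.1308, -0.1606, 0.0252] w [-0.001, 0.003, -0.001] | t21.8 [538.2, -142.0, 155.4] [-179.93, 0.17, 2.42] F [1.0, -2.1, -0.4] gap 51.1
```

Request:
jog_arm(
  targets=[
    [0.125,-0.153,0.023,0,0,0,0.4],
    [0.125,-0.153,0.023,0,0,0,0.4],
    [0.125,-0.153,0.023,0,0,0,0.4],
    [0.125,-0.153,0.023,0,0,0,0.4],
    [0.125,-0.153,0.023,0,0,0,0.4],
  ],
)

```text
time: 22.17
tool_pos: [656.7, 17.3, 131.5]
tcp_rot: [-179.9, 0.2, 2.5]
ft_force: [0.4, 0.3, 0.5]
finger_gap: 51.1
```

Request:
jog_arm(
  targets=[
    [0,0,0,0,0,0,0.4],
    [0,0,0,0,0,0,0.4],
  ],
)

```text
time: 22.33
tool_pos: [655.7, 16.1, 131.2]
tcp_rot: [-180.0, 0.3, 2.6]
ft_force: [0.3, -0.8, -0.2]
finger_gap: 51.4
```

```bash
python3 -c "
from h import *
w=snap('wrist','w29.png');rods(w);to(670,26,45,2.5)"
```

```text
(303, 257, 9, 39) [570.3 -38.1] [44.  5.] ang 13.0
(215, 254, 16, 25) [578.2  43.6] [26. 14.] ang 3.5
(85, 146, 75, 71) [658.7 136.8] [55. 58.] ang -21.0
(237, 137, 16, 70) [670.7  25.8] [62. 13.] ang 2.5
(0, 40, 47, 90) [737.7 221.2] [45. 77.] ang -7.0
d [0.0153, -0.0106, 0.0869] w [-0.0, 0.004, 0.001] | t22.4 [655.6, 14.8, 132.0] [-180.0, 0.25, 2.54] F [0.2, -0.1, -0.5] gap 51.1
```

View pics/w29.png

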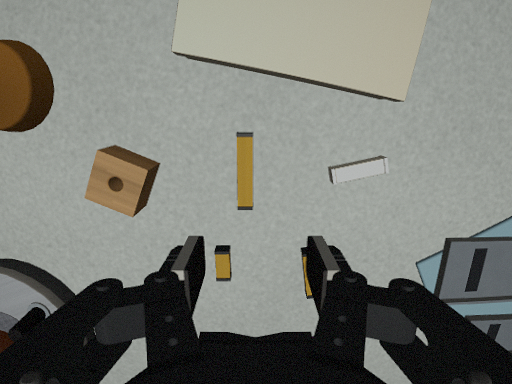

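Request:
jog_arm(
  targets=[
    [0.0153,-0.0106,0.03,0,0,0,0.4],
    [0.0153,-0.0106,0.06,0,0,0,0.4],
    [0.0153,-0.0106,0.086,0,0,0,0.4],
    [0.0153,-0.0106,0.086,0,0,0,0.4],
    [0.0153,-0.0106,0.086,0,0,0,0.4],
  ],
)

```text
time: 22.8
tool_pos: [669.1, 24.2, 46.4]
tcp_rot: [-180.0, 0.3, 2.4]
ft_force: [0.2, -1.2, 0.1]
finger_gap: 51.1
```

```bash
python3 -c "
from h import *
w=snap('wrist','w30.png');rods(w);to(670.7,25.9,5,2.5)"
```

```text
(28, 182, 105, 104) [657.  139.3] [59. 67.] ang -20.5
(241, 173, 22, 95) [670.7  26. ] [62. 13.] ang 2.6
d [-0.0003, -0.0016, 0.044] w [0.0, 0.001, -0.002] | t22.9 [671.1, 24.3, 49.0] [179.99, 0.06, 2.37] F [0.0, 0.0, -0.3] gap 51.3
```

View pics/w30.png

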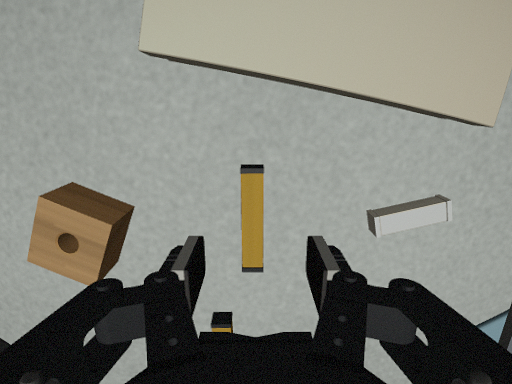

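Request:
jog_arm(
  targets=[
    [-0.0003,-0.0015,0.025,0,0,0,0.4],
    [-0.0003,-0.0015,0.042,0,0,0,0.4],
    [-0.0003,-0.0015,0.042,0,0,0,0.4],
    [-0.0003,-0.0015,0.042,0,0,0,0.4],
  ],
)

```text
time: 23.18
tool_pos: [671.7, 26.4, 8.2]
tcp_rot: [180.0, -0.0, 2.4]
ft_force: [-0.2, 0.2, 0.6]
finger_gap: 51.2
```

```bash
./to.sh 670.7 25.9 5 2.5
```

```text
d [-0.0011, 0.0004, 0.0032] w [0.0, -0.001, -0.001] | t23.2 [671.7, 26.4, 8.2] [179.99, -0.04, 2.42] F [-0.2, 0.2, 0.6] gap 51.2
```

Request:
jog_arm(
  targets=[
    [-0.001,0,0.0015,0,0,0,0.7],
    [-0.001,0,0.0015,0,0,0,1],
    [-0.001,0,0.0015,0,0,0,1],
    [-0.001,0,0.0015,0,0,0,1],
    [-0.001,0,0.0015,0,0,0,1],
  ],
  newtons=60,
)

```text
time: 23.6
tool_pos: [671.8, 26.8, 7.3]
tcp_rot: [180.0, -0.2, 2.5]
ft_force: [-1.8, -0.0, 7.1]
finger_gap: 11.9
```

Request:
jog_arm(
  targets=[
    [0,0,0,0,0,0,1],
    [0,0,-0.02,0,0,0,1],
    [0,0,-0.05,0,0,0,1],
    [0,0,-0.09,0,0,0,1],
    [0,0,-0.09,0,0,0,1],
  ],
)

```text
time: 24.02
tool_pos: [675.7, 26.8, 105.4]
tcp_rot: [179.9, -0.8, 2.5]
ft_force: [2.0, -0.5, 1.5]
finger_gap: 11.9
```

```bash
python3 -c "
from h import *
w=snap('wrist','w31.png');to(414.7,-378.5,100,2.5)"
```

```text
d [-0.2773, 0.3937, -0.0004] w [0.001, -0.011, -0.001] | t24.1 [674.9, 26.8, 102.4] [179.95, -0.65, 2.46] F [0.4, 0.6, -0.6] gap 11.5
```

View pics/w31.png

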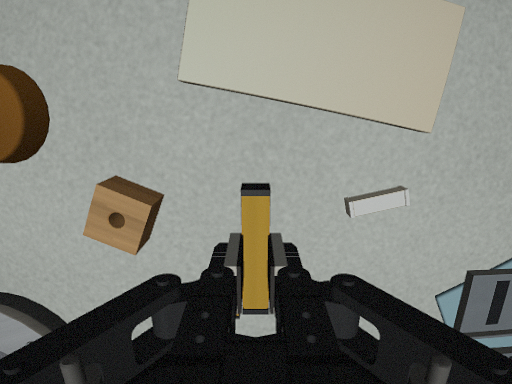

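Request:
jog_arm(
  targets=[
    [-0.277,0.393,-0.01,0,0,0,1],
    [-0.277,0.393,-0.01,0,0,0,1],
    [-0.277,0.393,-0.01,0,0,0,1],
    [-0.277,0.393,-0.01,0,0,0,1],
    [-0.277,0.393,-0.01,0,0,0,1],
  ],
)

```text
time: 24.48
tool_pos: [556.2, -149.4, 99.0]
tcp_rot: [-180.0, 0.0, 2.5]
ft_force: [1.4, -1.3, -0.9]
finger_gap: 11.8
```

```bash
./to.sh 415 -379 100 2.5
```

```text
d [-0.1511, 0.2232, -0.0009] w [-0.0, 0.0, -0.0] | t24.5 [556.2, -149.4, 99.0] [-179.99, 0.03, 2.49] F [1.4, -1.3, -0.9] gap 11.8
```

Request:
jog_arm(
  targets=[
    [-0.146,0.215,0,0,0,0,1],
    [-0.146,0.215,0,0,0,0,1],
    [-0.146,0.215,0,0,0,0,1],
    [-0.146,0.215,0,0,0,0,1],
    [-0.146,0.215,0,0,0,0,1],
  ],
)

```text
time: 24.9
tool_pos: [446.7, -326.8, 99.3]
tcp_rot: [-180.0, 0.0, 2.5]
ft_force: [1.2, 0.5, 0.5]
finger_gap: 11.5
```

```bash
./to.sh 415 -379 100 2.5
```

```text
d [-0.0339, 0.0508, -0.0007] w [-0.0, 0.0, -0.001] | t24.9 [446.7, -326.8, 99.3] [-180.0, 0.0, 2.46] F [1.2, 0.5, 0.5] gap 11.5
```

Request:
jog_arm(
  targets=[
    [-0.027,0.042,0,0,0,0,1],
    [-0.027,0.042,0,0,0,0,1],
    [-0.027,0.042,0.02,0,0,0,1],
    [-0.027,0.042,0.04,0,0,0,1],
    [-0.027,0.042,0.05,0,0,0,1],
  ],
)

```text
time: 25.32
tool_pos: [421.8, -367.7, 46.9]
tcp_rot: [-179.9, 0.1, 2.4]
ft_force: [-1.3, 1.1, -1.0]
finger_gap: 11.9
```

```bash
./to.sh 415 -379 50 2.5;python3 -c "
from h import *
w=snap('wrist','w32.png');rods(w,23)"
```

```text
d [-0.0072, 0.011, -0.0031] w [-0.002, 0.002, -0.002] | t25.3 [421.8, -367.7, 46.9] [-179.86, 0.11, 2.39] F [-1.3, 1.1, -1.0] gap 11.9
(241, 196, 29, 113) [ 406.1 -368.7] [75. 17.] ang 2.4
(143, 189, 35, 88) [ 417.2 -311.7] [56. 16.] ang 2.3
```

View pics/w32.png

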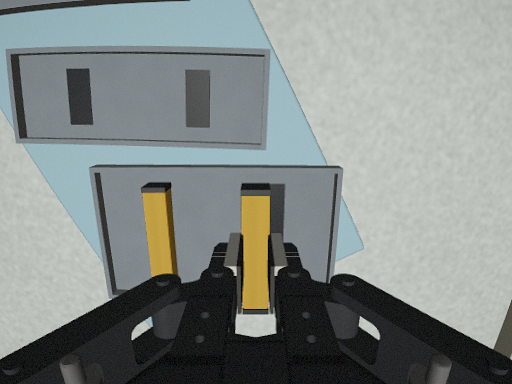

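Request:
jog_arm(
  targets=[
    [-0.0068,0.0105,0,0,0,0,1],
    [-0.0068,0.0105,0,0,0,0,1],
    [-0.0068,0.0105,0.01,0,0,0,1],
    [-0.0068,0.0105,0.018,0,0,0,1],
    [-0.0068,0.0105,0.018,0,0,0,1],
  ],
)

```text
time: 25.78
tool_pos: [416.1, -378.4, 29.7]
tcp_rot: [-179.9, 0.1, 2.5]
ft_force: [-0.3, -0.2, -1.2]
finger_gap: 11.9
```

```bash
./to.sh 415 -379 17 2.5;python3 -c "
from h import *
w=snap('wrist','w33.png')"
```

```text
d [-0.0011, 0.0006, 0.0127] w [-0.002, 0.001, -0.001] | t25.8 [416.1, -378.4, 29.7] [-179.9, 0.08, 2.46] F [-0.3, -0.2, -1.2] gap 11.9
```

View pics/w33.png

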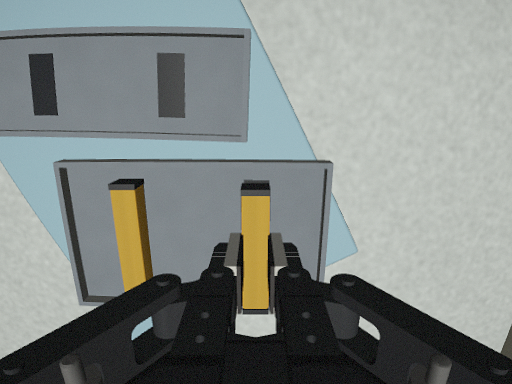

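Request:
jog_arm(
  targets=[
    [0,0.0005,0.006,0,0,0,1],
    [0,0.0005,0.0125,0,0,0,1],
    [0,0.0005,0.0125,0,0,0,1],
    [0,0.0005,0.0125,0,0,0,1],
  ],
)

```text
time: 26.17
tool_pos: [416.4, -379.4, 18.3]
tcp_rot: [-179.9, 0.1, 2.5]
ft_force: [-0.5, 0.9, 0.4]
finger_gap: 11.5
```

```bash
./to.sh 415.5 -379 16.5 2.5
```

```text
d [-0.0008, -0.0005, 0.0018] w [-0.001, 0.001, -0.001] | t26.2 [416.4, -379.4, 18.3] [-179.94, 0.05, 2.46] F [-0.5, 0.9, 0.4] gap 11.5
```

Request:
jog_arm(
  targets=[
    [0,0,0.0018,0,0,0,1],
    [0,0,0.0018,0,0,0,1],
    [0,0,0.0018,0,0,0,0.7],
    [0,0,0.0018,0,0,0,0.7],
    [0,0,0.0,0,0,0,0.7],
  ],
)

```text
time: 26.58
tool_pos: [416.6, -379.9, 19.0]
tcp_rot: [-180.0, 0.0, 2.4]
ft_force: [-0.7, 0.2, 0.7]
finger_gap: 25.7
```

Request:
jog_arm(
  targets=[
    [0,0,-0.03,0,0,0,0.7],
    [0,0,-0.06,0,0,0,0.6],
    [0,0,-0.1,0,0,0,0.4],
    [0,0,-0.13,0,0,0,0.4],
    [0,0,-0.13,0,0,0,0.4],
  ],
)

```text
time: 27.0
tool_pos: [419.9, -383.4, 157.9]
tcp_rot: [179.4, -0.5, 2.5]
ft_force: [1.9, -1.0, 1.7]
finger_gap: 51.3
```

```bash
python3 -c "
from h import *
w=snap('wrist','w34.png');rods(w,23);to(570,-41,130,11)"
```

```text
(499, 206, 13, 39) [ 387.9 -650.1] [44. 14.] ang 17.0
(167, 159, 20, 64) [ 412.8 -311.4] [61. 16.] ang 2.3
(243, 158, 15, 64) [ 416.6 -380.4] [61. 14.] ang 2.3
d [0.1653, -0.3348, 0.0231] w [0.008, -0.006, -0.149] | t27.1 [419.0, -382.4, 154.5] [179.59, -0.35, 2.46] F [0.0, -0.5, -0.2] gap 51.4
```

View pics/w34.png

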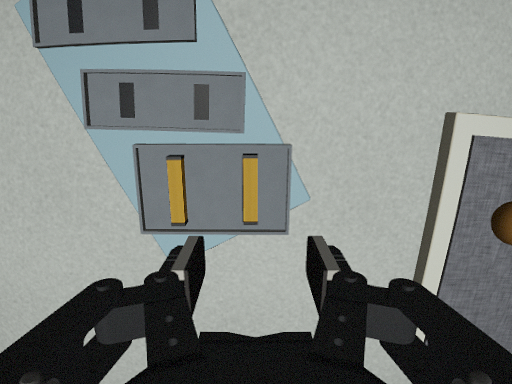

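Both long rods lie in the long tray at (177,190) and (250,188). Next the medium rod.

Request:
jog_arm(
  targets=[
    [0.165,-0.335,0.02,0,0,-0.15,0.4],
    [0.165,-0.335,0.02,0,0,-0.15,0.4],
    [0.165,-0.335,0.02,0,0,-0.15,0.4],
    [0.165,-0.335,0.02,0,0,-0.15,0.4],
    [0.165,-0.335,0.02,0,0,-0.15,0.4],
  ],
)

```text
time: 27.47
tool_pos: [500.3, -187.5, 136.6]
tcp_rot: [-179.9, 0.1, 11.0]
ft_force: [1.1, 0.3, -0.1]
finger_gap: 51.1
```

```bash
./to.sh 562 -43 130 11
```

```text
d [0.0882, -0.1301, 0.0066] w [-0.001, 0.001, 0.0] | t27.5 [500.3, -187.5, 136.6] [-179.95, 0.06, 11.01] F [1.1, 0.3, -0.1] gap 51.1
```

Request:
jog_arm(
  targets=[
    [0.082,-0.121,0.006,0,0,0,0.4],
    [0.082,-0.121,0.006,0,0,0,0.4],
    [0.082,-0.121,0.006,0,0,0,0.4],
    [0.082,-0.121,0.006,0,0,0,0.4],
    [0.082,-0.121,0.006,0,0,0,0.4],
  ],
)

```text
time: 27.88
tool_pos: [558.2, -50.5, 130.3]
tcp_rot: [-179.9, 0.1, 11.3]
ft_force: [-0.0, -0.6, 0.1]
finger_gap: 51.3
```

Request:
jog_arm(
  targets=[
    [0,0,0,0,0,0,0.4],
    [0,0,0,0,0,0,0.4],
  ],
)

```text
time: 28.05
tool_pos: [557.1, -55.5, 130.9]
tcp_rot: [-180.0, 0.1, 11.1]
ft_force: [-0.2, -0.4, -0.0]
finger_gap: 51.4
```

```bash
python3 -c "
from h import *
w=snap('wrist','w35.png');rods(w);to(572,-41,45,11)"
```

```text
(237, 146, 15, 50) [572.1 -42.9] [44. 12.] ang 10.9
(139, 129, 19, 32) [579.   42.4] [26. 16.] ang 5.6
(6, 0, 70, 62) [664.2 146.9] [49. 48.] ang 69.4
d [0.0175, -0.0119, 0.0862] w [0.0, 0.001, 0.0] | t28.1 [557.2, -56.0, 131.2] [180.0, 0.07, 11.0] F [-0.2, -0.2, 0.2] gap 51.1
```

View pics/w35.png

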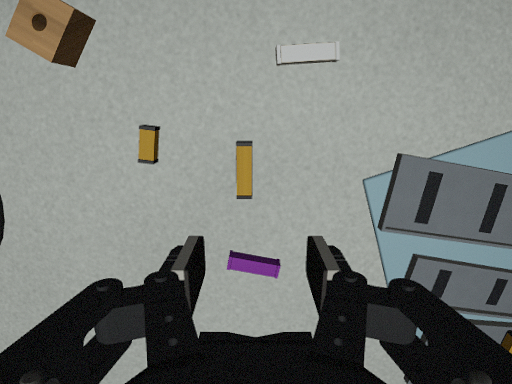

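Request:
jog_arm(
  targets=[
    [0.017,-0.0102,0.03,0,0,0,0.4],
    [0.017,-0.0102,0.06,0,0,0,0.4],
    [0.017,-0.0102,0.086,0,0,0,0.4],
    [0.017,-0.0102,0.086,0,0,0,0.4],
    [0.017,-0.0102,0.086,0,0,0,0.4],
  ],
)

```text
time: 28.52
tool_pos: [570.5, -42.8, 44.3]
tcp_rot: [-179.9, 0.2, 10.9]
ft_force: [0.4, 1.1, 1.3]
finger_gap: 51.2
```

```bash
python3 -c "
from h import *
w=snap('wrist','w36.png');rods(w);to(572.1,-42.7,5.5,10.9)"
```

```text
(244, 189, 23, 68) [572.2 -42.9] [44. 13.] ang 11.2
(128, 166, 5, 41) [581.1  35.3] [25.  2.] ang 4.4
(105, 166, 22, 43) [578.8  44.2] [26. 13.] ang 4.0
d [-0.0002, -0.0003, 0.0409] w [-0.0, 0.001, 0.001] | t28.6 [572.4, -42.9, 46.4] [-179.99, 0.03, 10.96] F [0.9, -0.5, 1.9] gap 51.3
```

View pics/w36.png

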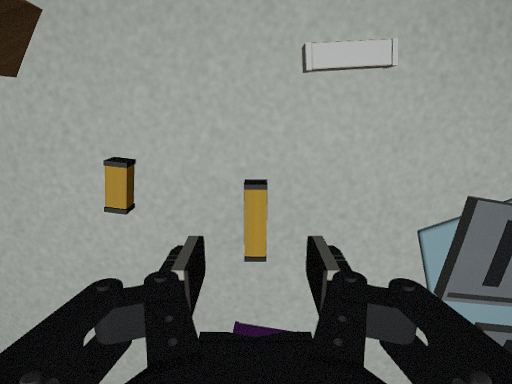

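Request:
jog_arm(
  targets=[
    [0,0,0.025,0,0,0,0.4],
    [0,0,0.041,0,0,0,0.4],
    [0,0,0.041,0,0,0,0.4],
    [0,0,0.041,0,0,0,0.4],
  ],
)

```text
time: 28.9
tool_pos: [573.2, -42.4, 6.3]
tcp_rot: [180.0, -0.0, 11.0]
ft_force: [0.5, 0.1, -0.1]
finger_gap: 51.1
```

Request:
jog_arm(
  targets=[
    [0,0,0,0,0,0,0.7],
    [0,0,0,0,0,0,1],
    [0,0,0,0,0,0,1],
    [0,0,0,0,0,0,1],
    [0,0,0,0,0,0,1],
  ],
  newtons=60,
)

```text
time: 29.32
tool_pos: [574.1, -42.1, 6.9]
tcp_rot: [179.9, -0.2, 11.0]
ft_force: [-2.6, -0.5, 7.8]
finger_gap: 11.9
```

Request:
jog_arm(
  targets=[
    [0,0,0,0,0,0,1],
    [0,0,-0.02,0,0,0,1],
    [0,0,-0.05,0,0,0,1],
    [0,0,-0.09,0,0,0,1],
    [0,0,-0.09,0,0,0,1],
  ],
)

```text
time: 29.73
tool_pos: [577.8, -42.6, 104.2]
tcp_rot: [179.8, -0.7, 11.1]
ft_force: [1.5, -0.2, 0.5]
finger_gap: 11.8
```

```bash
python3 -c "
from h import *
w=snap('wrist','w37.png');to(579.5,-215.5,100,2.3)"
```

```text
d [-0.0306, 0.1703, 0.0016] w [0.003, -0.01, 0.153] | t29.8 [576.8, -42.5, 101.3] [179.79, -0.57, 11.05] F [-0.6, -0.1, -0.1] gap 11.9
```

View pics/w37.png

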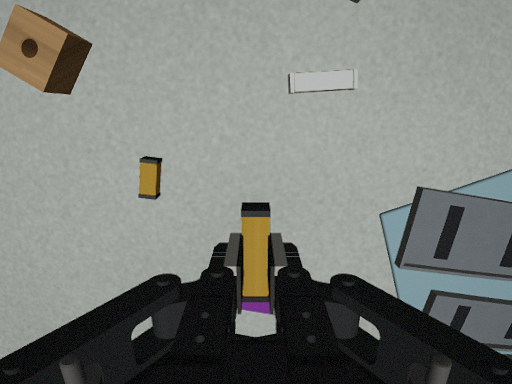

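Request:
jog_arm(
  targets=[
    [-0.028,0.163,0,0,0,0.153,1],
    [-0.028,0.163,0,0,0,0.153,1],
    [-0.028,0.163,0,0,0,0.153,1],
    [-0.028,0.163,0,0,0,0.153,1],
    [-0.028,0.163,0,0,0,0.153,1],
  ],
)

```text
time: 30.2
tool_pos: [575.6, -214.3, 94.8]
tcp_rot: [179.8, -0.0, 2.0]
ft_force: [0.8, 0.1, 0.2]
finger_gap: 11.8
```

```bash
python3 -c "
from h import *
w=snap('wrist','w38.png');to(581,-215.5,60,2.3)"
```

```text
d [0.0052, 0.0046, 0.0345] w [0.001, 0.0, -0.005] | t30.2 [575.6, -211.1, 94.5] [179.96, 0.02, 2.01] F [0.1, 0.8, -0.6] gap 11.7
```

View pics/w38.png

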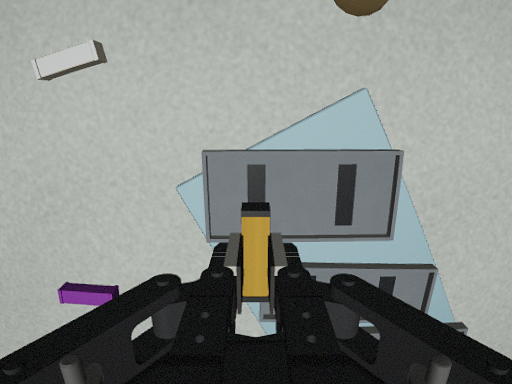

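Run:
```python
from h import *
w=snap('wrist')
print(onz(w,[(257,165),(345,194),(347,164),(344,226)],9).round(1)); to(581,-214,16.5,2.3)
```

```text
[[ 604.3 -211.9    9. ]
 [ 584.  -281.6    9. ]
 [ 607.7 -280.4    9. ]
 [ 557.2 -283.9    9. ]]
d [0.0052, 0.0055, 0.0777] w [-0.001, 0.001, -0.004] | t30.3 [575.6, -208.8, 94.2] [-179.97, 0.05, 2.1] F [-0.7, 0.5, -1.1] gap 11.7
```

Request:
jog_arm(
  targets=[
    [0.005,0.005,0.03,0,0,-0.004,1],
    [0.005,0.005,0.055,0,0,-0.004,1],
    [0.005,0.005,0.06,0,0,-0.004,1],
    [0.005,0.005,0.06,0,0,-0.004,1],
    [0.005,0.005,0.06,0,0,-0.004,1],
  ],
)

```text
time: 30.72
tool_pos: [581.4, -210.8, 35.0]
tcp_rot: [-180.0, 0.1, 2.6]
ft_force: [-0.3, 0.0, -0.9]
finger_gap: 11.5
```

```bash
python3 -c "
from h import *
w=snap('wrist','w39.png');to(581,-213.5,16.5,2.3)"
```

```text
d [-0.0015, 0.0021, 0.0197] w [0.0, -0.001, 0.005] | t30.8 [582.4, -211.4, 36.2] [179.97, -0.07, 2.57] F [-0.3, -0.1, -1.0] gap 12.1
```

View pics/w39.png

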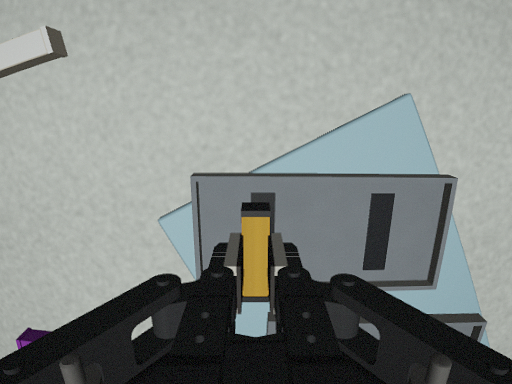

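Request:
jog_arm(
  targets=[
    [-0.001,0.002,0.01,0,0,0,1],
    [-0.001,0.002,0.0185,0,0,0,1],
    [-0.001,0.002,0.0185,0,0,0,1],
    [-0.001,0.002,0.0185,0,0,0,1],
  ],
)

```text
time: 31.1
tool_pos: [580.6, -214.0, 16.1]
tcp_rot: [-180.0, 0.0, 2.5]
ft_force: [-0.6, -0.4, -0.1]
finger_gap: 12.0
```

```bash
python3 -c "
from h import *
w=snap('wrist','w40.png');to(581,-213.5,16.5,2.3)"
```

```text
d [0.0006, -0.0004, -0.0004] w [-0.0, 0.0, 0.004] | t31.1 [580.5, -214.0, 16.1] [-179.99, 0.02, 2.5] F [0.1, -0.8, -0.0] gap 11.8
```

View pics/w40.png

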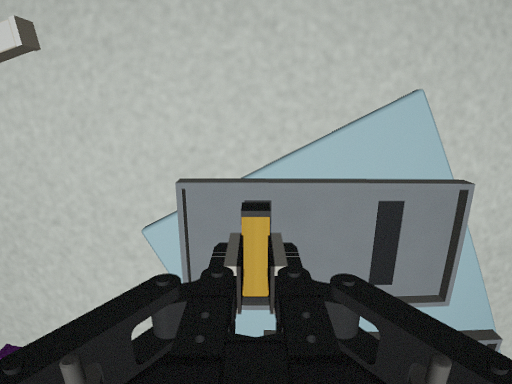

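Over the mark at floor height. Releasing.

Request:
jog_arm(
  targets=[
    [0,0,0,0,0,0,1],
    [0,0,0,0,0,0,0.7],
    [0,0,0,0,0,0,0.7],
    [0,0,0,0,0,0,0.7],
    [0,0,-0.015,0,0,0,0.7],
  ],
)

```text
time: 31.57
tool_pos: [578.3, -213.0, 28.3]
tcp_rot: [-179.9, 0.3, 2.5]
ft_force: [-0.6, -0.2, 0.6]
finger_gap: 25.8
```

Request:
jog_arm(
  targets=[
    [0,0,-0.03,0,0,0,0.7],
    [0,0,-0.06,0,0,0,0.6],
    [0,0,-0.1,0,0,0,0.4],
    [0,0,-0.12,0,0,0,0.4],
    [0,0,-0.12,0,0,0,0.4],
  ],
)

```text
time: 31.98
tool_pos: [584.2, -215.6, 158.9]
tcp_rot: [179.7, -0.6, 2.5]
ft_force: [0.1, 0.7, 1.0]
finger_gap: 51.4
```

```bash
python3 -c "
from h import *
w=snap('wrist','w41.png');rods(w,23);to(567,36,125,3.8)"
```

```text
(246, 170, 14, 45) [ 578.9 -214.5] [43. 13.] ang 2.4
(0, 166, 19, 27) [582.2  29.9] [26. 22.] ang 4.1
(311, 0, 52, 49) [ 728.1 -278.1] [43. 35.] ang 72.9
d [-0.0052, -0.2516, 0.0298] w [0.003, -0.007, -0.023] | t32.0 [583.0, -215.1, 155.7] [179.81, -0.37, 2.51] F [-0.5, 0.1, -0.3] gap 51.1
```

View pics/w41.png

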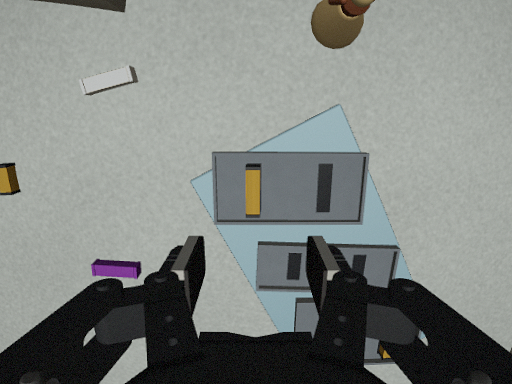

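The medium rod lies on its mark (253,192). Next the short rod, seen at (8,180).

Request:
jog_arm(
  targets=[
    [-0.008,-0.248,0.02,0,0,-0.02,0.4],
    [-0.008,-0.248,0.02,0,0,-0.02,0.4],
    [-0.008,-0.248,0.02,0,0,-0.02,0.4],
    [-0.008,-0.248,0.02,0,0,-0.02,0.4],
    [-0.008,-0.248,0.02,0,0,-0.02,0.4],
  ],
)

```text
time: 32.45
tool_pos: [563.3, -5.2, 132.7]
tcp_rot: [-180.0, 0.1, 3.6]
ft_force: [1.1, 0.7, 0.2]
finger_gap: 51.2
```

```bash
./to.sh 567 40 125 3.8
```

```text
d [0.0066, -0.0449, 0.0077] w [-0.0, 0.002, -0.003] | t32.5 [563.3, -5.2, 132.7] [-179.97, 0.14, 3.62] F [1.1, 0.7, 0.2] gap 51.2
```

Request:
jog_arm(
  targets=[
    [0.005,-0.04,0.007,0,0,0,0.4],
    [0.005,-0.04,0.007,0,0,0,0.4],
    [0.005,-0.04,0.007,0,0,0,0.4],
    [0.005,-0.04,0.007,0,0,0,0.4],
    [0.005,-0.04,0.007,0,0,0,0.4],
  ],
)

```text
time: 32.87
tool_pos: [567.1, 32.1, 127.0]
tcp_rot: [180.0, 0.1, 3.6]
ft_force: [-0.3, 0.5, -0.0]
finger_gap: 51.3
```

```bash
python3 -c "
from h import *
w=snap('wrist','w42.png');rods(w);to(579,43.5,45,3.8)"
```

```text
(234, 163, 16, 30) [578.5  44.1] [26. 13.] ang 3.6
(93, 29, 73, 79) [663.1 140.3] [48. 47.] ang 69.7
d [0.0125, -0.0109, 0.0823] w [0.0, 0.0, -0.004] | t32.9 [567.3, 31.9, 127.3] [179.98, 0.03, 3.56] F [0.6, 0.5, 0.1] gap 51.0
```

View pics/w42.png

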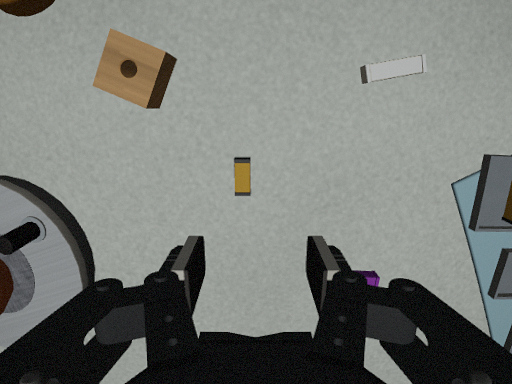

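Request:
jog_arm(
  targets=[
    [0.012,-0.0113,0.03,0,0,0,0.4],
    [0.012,-0.0113,0.06,0,0,0,0.4],
    [0.012,-0.0113,0.082,0,0,0,0.4],
    [0.012,-0.0113,0.082,0,0,0,0.4],
    [0.012,-0.0113,0.082,0,0,0,0.4],
  ],
)

```text
time: 33.33
tool_pos: [577.2, 44.1, 44.3]
tcp_rot: [-180.0, 0.2, 3.6]
ft_force: [0.2, -0.6, 0.2]
finger_gap: 51.2
```

```bash
python3 -c "
from h import *
w=snap('wrist','w43.png');rods(w);to(578.5,44.1,5.5,3.6)"
```

```text
(245, 204, 22, 40) [578.8  43.7] [26. 13.] ang 3.0
(35, 10, 106, 119) [662.9 143.6] [50. 50.] ang 69.8
d [-0.0004, 0.0002, 0.0408] w [0.0, 0.0, -0.001] | t33.4 [578.9, 44.3, 46.3] [180.0, 0.0, 3.57] F [-0.7, -0.4, 0.8] gap 51.6
```

View pics/w43.png

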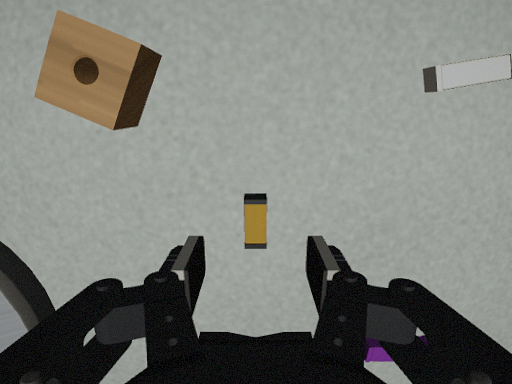

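Request:
jog_arm(
  targets=[
    [-0.0005,0.0003,0.025,0,0,0,0.4],
    [-0.0005,0.0003,0.041,0,0,0,0.4],
    [-0.0005,0.0003,0.041,0,0,0,0.4],
    [-0.0005,0.0003,0.041,0,0,0,0.4],
  ],
)

```text
time: 33.72
tool_pos: [578.7, 44.6, 6.0]
tcp_rot: [180.0, -0.0, 3.6]
ft_force: [1.0, -0.2, 0.2]
finger_gap: 51.2
```

Request:
jog_arm(
  targets=[
    [-0.001,0,0,0,0,0,0.7],
    [-0.001,0,0,0,0,0,1],
    [-0.001,0,0,0,0,0,1],
    [-0.001,0,0,0,0,0,1],
    [-0.001,0,0,0,0,0,1],
  ],
  newtons=60,
)

```text
time: 34.13
tool_pos: [578.5, 44.9, 6.6]
tcp_rot: [180.0, -0.2, 3.7]
ft_force: [-2.2, 0.6, 6.8]
finger_gap: 12.2
```

Request:
jog_arm(
  targets=[
    [0,0,0,0,0,0,1],
    [0,0,-0.02,0,0,0,1],
    [0,0,-0.05,0,0,0,1],
    [0,0,-0.09,0,0,0,1],
    [0,0,-0.09,0,0,0,1],
  ],
)

```text
time: 34.55
tool_pos: [582.4, 45.0, 104.1]
tcp_rot: [179.9, -0.7, 3.7]
ft_force: [2.1, 0.6, 0.9]
finger_gap: 11.9
```

```bash
python3 -c "
from h import *
w=snap('wrist','w44.png');to(495.5,-261.5,100,2.3)"
```

```text
d [-0.1053, 0.3004, 0.0003] w [0.001, -0.011, 0.024] | t34.6 [581.4, 45.0, 101.1] [179.95, -0.61, 3.66] F [-0.7, -0.5, -0.7] gap 11.9
```

View pics/w44.png

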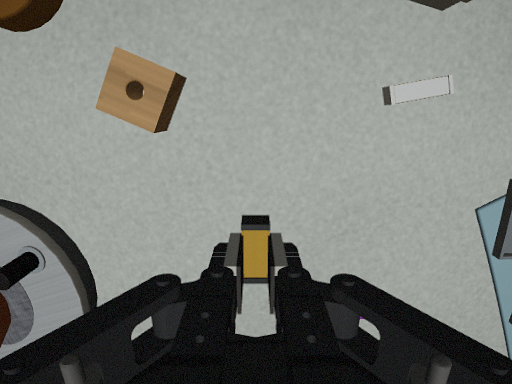

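Request:
jog_arm(
  targets=[
    [-0.105,0.3,-0.005,0,0,0.02,1],
    [-0.105,0.3,-0.005,0,0,0.02,1],
    [-0.105,0.3,-0.005,0,0,0.02,1],
    [-0.105,0.3,-0.005,0,0,0.02,1],
    [-0.105,0.3,-0.005,0,0,0.02,1],
  ],
)

```text
time: 35.02
tool_pos: [519.8, -157.0, 97.6]
tcp_rot: [-180.0, 0.0, 2.6]
ft_force: [1.5, 0.1, -0.0]
finger_gap: 12.2
```

```bash
./to.sh 495.5 -261 80 2.3
```

```text
d [-0.0289, 0.1028, 0.0176] w [-0.0, 0.0, 0.004] | t35.0 [519.8, -157.0, 97.6] [-179.99, 0.03, 2.55] F [1.5, 0.1, -0.0] gap 12.2
```

Request:
jog_arm(
  targets=[
    [-0.025,0.095,0.01,0,0,0.004,1],
    [-0.025,0.095,0.01,0,0,0.004,1],
    [-0.025,0.095,0.017,0,0,0.004,1],
    [-0.025,0.095,0.017,0,0,0.004,1],
    [-0.025,0.095,0.017,0,0,0.004,1],
  ],
)

```text
time: 35.43
tool_pos: [499.0, -252.0, 79.8]
tcp_rot: [-179.9, 0.1, 2.1]
ft_force: [0.1, 0.4, -0.3]
finger_gap: 11.7
```

```bash
python3 -c "
from h import *
w=snap('wrist','w45.png');to(495.5,-261,40,2.3)"
```

```text
d [-0.0045, 0.0097, 0.0403] w [-0.001, 0.001, -0.001] | t35.5 [499.6, -251.1, 80.3] [-179.93, 0.06, 2.23] F [0.7, 0.4, -1.3] gap 11.8
```

View pics/w45.png

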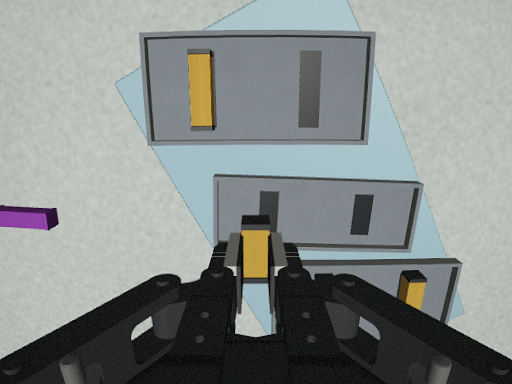

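Run:
```python
from h import *
w=snap('wrist')
print(onz(w,[(270,191),(362,214),(363,194),(359,235)],9).round(1)); to(495.5,-260.5,35,2.3)
```

```text
[[ 512.1 -261.8    9. ]
 [ 497.  -331.8    9. ]
 [ 512.5 -330.4    9. ]
 [ 480.  -331.8    9. ]]
d [-0.005, 0.0096, 0.0456] w [-0.001, 0.0, 0.0] | t35.5 [500.1, -250.7, 80.6] [-179.95, 0.02, 2.3] F [0.5, -0.4, -1.0] gap 11.4
```

Request:
jog_arm(
  targets=[
    [-0.004,0.0105,0.02,0,0,0,1],
    [-0.004,0.0105,0.045,0,0,0,1],
    [-0.004,0.0105,0.045,0,0,0,1],
    [-0.004,0.0105,0.045,0,0,0,1],
    [-0.004,0.0105,0.045,0,0,0,1],
  ],
)

```text
time: 35.95
tool_pos: [497.3, -261.5, 36.9]
tcp_rot: [180.0, -0.0, 2.4]
ft_force: [0.3, -0.5, -0.4]
finger_gap: 11.7
```

```bash
python3 -c "
from h import *
w=snap('wrist','w46.png');to(496,-262,15.8,2.3)"
```

```text
d [-0.0018, -0.0001, 0.0217] w [0.001, -0.002, 0.001] | t36.0 [497.8, -262.0, 37.5] [179.94, -0.09, 2.35] F [-0.4, -0.4, 0.3] gap 12.1
```

View pics/w46.png

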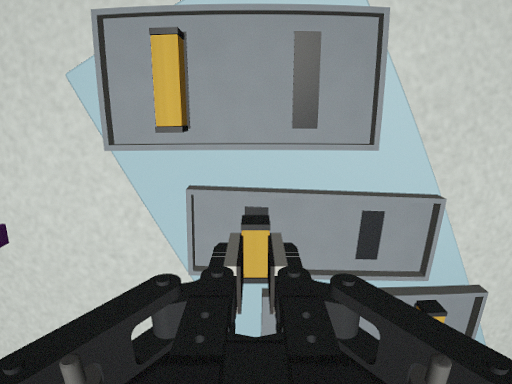

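Request:
jog_arm(
  targets=[
    [-0.0015,0,0.01,0,0,0,1],
    [-0.0015,0,0.02,0,0,0,1],
    [-0.0015,0,0.0205,0,0,0,1],
    [-0.0015,0,0.0205,0,0,0,1],
  ],
)

```text
time: 36.33
tool_pos: [496.0, -262.8, 15.7]
tcp_rot: [179.9, -0.1, 2.3]
ft_force: [1.7, -1.1, 2.6]
finger_gap: 12.0
```

```bash
python3 -c "
from h import *
w=snap('wrist','w47.png');to(496,-262,15.8,2.3)"
```

```text
d [0.0002, -0.0008, -0.0001] w [0.001, -0.002, -0.0] | t36.4 [495.9, -262.8, 15.7] [179.94, -0.1, 2.28] F [1.8, -1.2, 3.1] gap 11.7
```

View pics/w47.png

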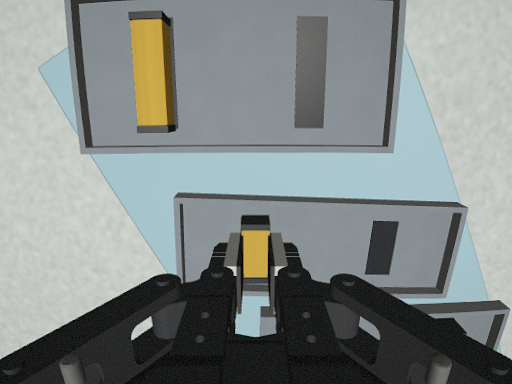

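The rod is on the floor with light contact, 3 N. Releasing.

Request:
jog_arm(
  targets=[
    [0,0,0,0,0,0,0.7],
    [0,0,0,0,0,0,0.7],
    [0,0,0,0,0,0,0.7],
    [0,0,-0.015,0,0,0,0.7],
    [0,0,-0.03,0,0,0,0.7],
  ],
)

```text
time: 36.8
tool_pos: [493.5, -261.4, 44.0]
tcp_rot: [-179.9, 0.2, 2.3]
ft_force: [0.8, -0.1, 0.2]
finger_gap: 25.5
```

Request:
jog_arm(
  targets=[
    [0,0,-0.03,0,0,0,0.6],
    [0,0,-0.07,0,0,0,0.4],
    [0,0,-0.11,0,0,0,0.4],
    [0,0,-0.15,0,0,0,0.4],
    [-0.08,0,-0.19,0,0,0,0.4],
  ],
)

```text
time: 37.22
tool_pos: [462.5, -264.8, 219.9]
tcp_rot: [179.8, -0.4, 2.4]
ft_force: [1.3, -1.2, 0.9]
finger_gap: 51.3
```

Request:
jog_arm(
  targets=[
    [-0.08,0.0,-0.05,0,0,0,0.4],
    [-0.08,0.0,-0.05,0,0,0,0.4],
    [-0.08,0.0,-0.05,0,0,0,0.4],
    [-0.08,0.0,-0.05,0,0,0,0.4],
  ],
)

```text
time: 37.55
tool_pos: [377.0, -268.1, 266.6]
tcp_rot: [179.8, -0.2, 2.2]
ft_force: [0.5, 0.3, -0.4]
finger_gap: 51.1
```

```bash
python3 -c "
from h import *
w=snap('wrist','w48.png');rods(w,23);t=snap('top','t48.png');s=snap('side','s48.png');to(496,-262,15.8,2.3);crop(s,'s48c.png',140,60,250,260,3) if 0 else None"
```

```text
(282, 115, 12, 50) [ 411.7 -308.9] [61. 14.] ang 3.4
(335, 114, 16, 50) [ 416.1 -378.6] [62. 16.] ang 2.0
(248, 57, 12, 23) [ 495.6 -262.9] [25. 13.] ang 2.2
(209, 0, 13, 13) [ 563.4 -215.8] [13. 14.] ang -88.7
d [0.1181, 0.0002, 0.2469] w [-0.001, 0.001, -0.001] | t37.7 [378.2, -266.7, 262.8] [-179.93, 0.03, 2.27] F [-0.5, 0.7, -0.3] gap 51.5
```

View pics/w48.png

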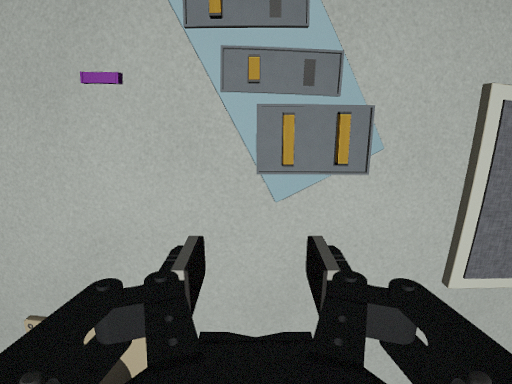

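View pics/s48.png

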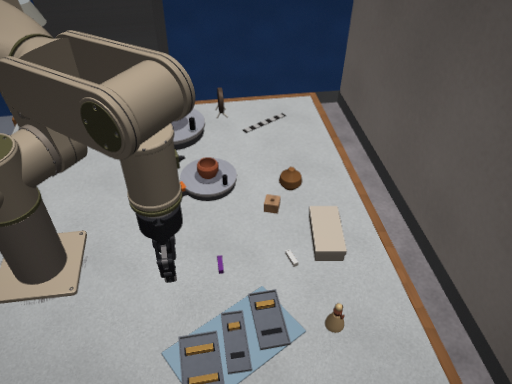

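View pics/t48.png

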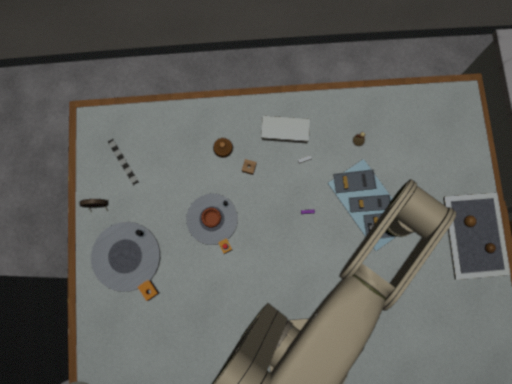

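Run:
```python
from h import *
t=snap('top');s=snap('side')
a=cv2.resize(t['pixels'][180:262,170:270][:,:,::-1],None,fx=4,fy=4,interpolation=cv2.INTER_CUBIC)
b=cv2.resize(s['pixels'][285:384,160:310][:,:,::-1],None,fx=4,fy=4,interpolation=cv2.INTER_CUBIC)[:328*1+68,:]
h=max(a.shape[0],b.shape[0]);c=np.zeros((h,a.shape[1]+380,3),np.uint8);c[:a.shape[0],:400]=a;c[:,400:]=cv2.resize(b,(380,251)).__class__ and np.pad(cv2.resize(b,(380,251)),((0,h-251),(0,0),(0,0)))
cv2.imwrite('pics/f.png',c)
hsv=cv2.cvtColor(t['pixels'],cv2.COLOR_RGB2HSV);m=cv2.inRange(hsv,(3,110,50),(11,255,255));m[:,:190]=0;m[:,235:]=0;m[:195]=0;m[235:]=0
u=cv2.findContours(m,cv2.RETR_EXTERNAL,cv2.CHAIN_APPROX_NONE)[0];c=max(u,key=cv2.contourArea);print('bowl',onz(t,[cv2.minEnclosingCircle(c)[0]],75), cv2.minEnclosingCircle(c))
m=(cv2.inRange(hsv,(0,180,90),(4,255,255))|cv2.inRange(hsv,(175,180,90),(180,255,255)));m[:238]=0;m[255:]=0;m[:,:215]=0;m[:,240:]=0
print('pintop px',np.argwhere(m).mean(0)[::-1],proj(t,[[375,233,68]]))
```

```text
bowl [[480.96339054 275.746123    75.        ]] ((210.7617950439453, 216.9506378173828), 9.611387252807617)
pintop px [224.2 246. ] [[224.97861112 246.8022407 ]]
```

View pics/f.png

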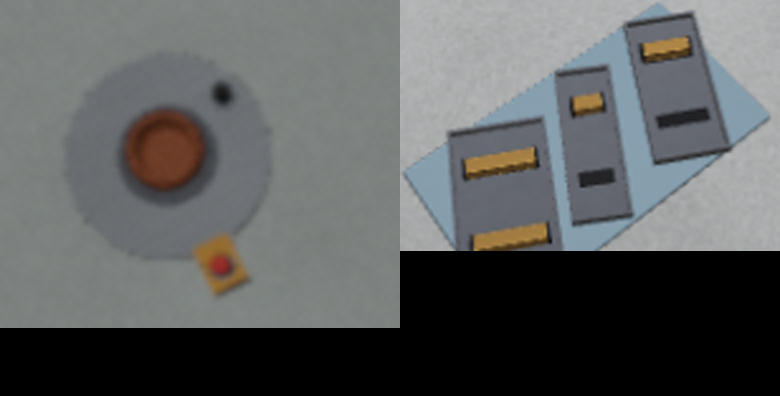

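The picture shows the pin in the tab, the bowl central, and all four rods flat on their marks. Handing in.

```bash
python3 -c "
from h import *
print(r.hand_in())"
```

```text
the job is handed in; nothing more can be done
None
```

The job is handed in at about 38 s of the 210 s allowed: the plate is locked with the pin, and all four brass rods are in their trays.

- **Plate and pin:** I turned the plate about 40° by its handle. A straight-down view showed the two holes concentric. The pin slid in with no force and stopped on its collar at 26 N, at the height it had stood at in its rest.
- **Rods:** I found four (two long, one medium, one short), and each lies flat on a mark in the tray for its length. No other brass rods showed in any view, and I saw none knocked aside.
- **Last checks:** The bowl measured (481, 276) mm against an axle estimate of about (480, 275). The pin top was within about 1 px of where it was expected in the top view. The gripper was touching nothing, and I did not touch the doll, the gourd or the archive box.
- **Disagreements:** No check failed. The cameras differed by 2–4 mm on some positions, so I aimed the pin from relative wrist-camera views.

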